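Collect the crockery tallies into the latched case

TASK

The lending desk is closing: swing the red latch lever clear, open the blue lid of the case wide, and take every tally plate that still hangs on the sloping board off its studs (slide it up its keyholes, then lift it off). Lay them and the orange plate from the table flat in the case, side by side with their grips up, then shut the lid fully and swing the latch lever back square over it. Leave the crockery and other things where they stand.

Things in the scene. Friction and masses are not known exactly. Their poses are not given: they have to be found in the camera images.
- board: Fixed sloping wooden tally board, green frame. Origin on the table under the middle of its face (220 mm up the slope x 270 mm), which lies 75 mm above it. x is level, from the low edge at the robot's side to the high edge; y along the board; z up. The face rises towards +x at 0.45 rad. Up to three plates hang side by side, at y = -82, 0, +82 mm, each on two studs.
- board_face (a point): Middle of the board's face. Each hanging place has two steel studs 37.5 mm below and 49.5 mm above this level, along the slope: shank 7 mm, head 18 mm in diameter, its underside 8 mm and top 12 mm above the face. A hung plate lies flat on the face, its +x up the slope, studs at its narrow slot ends. Slide it 23.5 mm (+-4) up the slope, then lift it 15 mm or more square off the face.
- tally_red: Red tally plate, 140 x 60 x 5 mm (own x, y, z), 0.08 to 0.18 kg, origin at the centre of its underside, z out of its face. At its centre stands a black grip rib: 30 mm along x, 12 mm thick in y, 34 mm above the face. Two keyholes on its x centre line: 26 x 26 mm openings centred at x = -51 and +36 mm, each narrowing to an 11 mm wide slot towards +x that ends at x = -24 and +63 mm. May be absent.
- tally_blue: Blue tally plate, the same as tally_red but for its colour; hangs on the board at one of its three places, or is absent.
- tally_yellow: Yellow tally plate, the same as tally_red but for its colour; hangs on the board at one of its three places, or is absent.
- tally_orange: Orange tally plate, the same as tally_red but for its colour; always present: it was taken down before and lies flat on the table between board and case, grip rib up.
- case: Fixed flat grey case, outside 187 (x) x 345 (y) x 65 mm high, origin at the centre of its underside; walls 6 mm, floor 8 mm thick, so inside 175 x 333 mm; four plates lie side by side across y (centres about 80 mm apart) with their long sides along the case's x. Its -x side is the front, with the latch; the lid's hinge is at the back.
- lid (a joint): Angle of the case's blue lid (195 x 349 x 8 mm, 0.3 kg): 0 shut, grows as its front edge swings up and back, up to 1.75 rad. Stiff hinge (about 0.4 N m): it stays where it is left. While the latch lever lies over the lid it opens no further than 0.04 rad; ajar by more, it blocks the lever.
- lid_bar (a point): Middle of the steel grip bar on the lid: round, 10 mm thick, 76 mm long along the case's y, 34 mm above the lid's top face and 30 mm in from its front edge. Moves with the lid; x, y, z axes are the lid's (z out of its top face).
- lid_hinge (a point): Middle of the lid's hinge axis, which runs along the case's y at the top of its back wall, 65 mm up. The lid_bar is 165 mm in front of it and 42.5 mm above it when shut.
- latch (a joint): Angle of the red latch lever, which swings level about an upright pivot in front of the case: 0 = pointing to the case's +x, over the lid (latched); grows anticlockwise seen from above, towards the case's +y; beyond about 1.35 rad it is clear of the lid; stop at 1.9. Light friction (about 0.06 N m), stays where it is left.
- latch_post (a point): Middle height point on the upright red post of the latch lever, 45 mm from the pivot and 21 mm higher than latch_pivot; post 12 mm in diameter, its top 17 mm above this point, the lever's upper face 17 mm below it. Moves with the lever.
- latch_pivot (a point): Pivot of the latch lever, at x = -123.5, y = -120 mm in the case's frame, 85 mm above the table. The lever is 20 mm wide, 8 mm thick, passes 7 mm above the shut lid and reaches 63 mm from the pivot.
- mug: White mug, 76 mm wide, 90 mm tall, loose bystander; origin under its centre.
- cup: Terracotta cup, 68 mm wide, 65 mm tall, loose bystander; origin under its centre.
- bowl: Blue bowl, 120 mm wide, 50 mm tall, loose bystander; origin under its centre.
- clay_pot: Dark clay pot, 140 mm wide, 90 mm tall, loose bystander; origin under its centre.
- jar: Green glass jar, 70 mm wide, 100 mm tall, loose bystander; origin under its centre.
- spoon: Spoon lying on the table, loose bystander.
- bottle: Green bottle, 60 mm wide, 170 mm tall, loose bystander; origin under its centre.

How it is judged:
By the outcome, as a careful person would: the job done as asked, in the order asked, and still so for the second after the job is handed in, with the robot touching nothing.
Of tally_red, tally_blue, tally_yellow only 2 to 3 are there at a start; the rules pass over those that are not, and their reading is None.
At some moment in a run one of tally_orange may be knocked a few centimetres aside while the robot is not near it.
Once in a run the grip may slacken for a moment while it holds something.
It also fails if it takes over 210 s, if anything falls off the work surface, if the arm or the gripper's body presses on something with over 40 N, if the wrist force passes 120 N, or if a joint passes its speed limit or range.

ROBOT

A 6-joint arm with a two-finger parallel gripper is mounted at the origin on the work surface. World frame = base frame: x ahead of the robot, y to its left, z up, the work surface at z = 0. Lengths are in mm, angles in rad, forces in N, time in s.
With the tool pointing down it reaches from about 375 to 975 mm from the base axis. Payload 3.8 kg.
Tool frame: the origin (TCP) lies midway between the tips of the shut fingers; the grasp point (between the pads) lies 19 mm behind it; z points along the fingers, y is the direction in which the jaws open and shut (so a half turn about z gives the same grasp; the last joint's range is limited). The gripper opens to 85 mm and grips with 20 to 120 N. Pads are 22 mm wide; open, the fingers measure 114 mm over their backs; the gripper's body (76 mm by 85 mm) begins 54 mm behind the grasp point. The pads swing forward as they close: fully open they stand 13 mm farther back than shut.
Start: joints at [-1.323, 0.264, 1.604, -0, 1.274, -0.037], TCP at [189.646, -647.806, 231.28] pointing down, gripper open.
Joint ranges: [-2.63, 2.63], [-0.94, 2.18], [0.31, 2.57], [-1.31, 4.45], [0, 2.66], [-2.55, 2.55]. Speed limits (rad/s): [2.57, 2.57, 3.14, 3.14, 3.14, 3.14].

INTERFACE

Orientations are given as a rotation vector (axis times angle).
In Python, from rig import ctrl gives the robot as it stands.
- The arm moves only by the tool step_arm, never from a script. Its argument "plan" is a list of rows, each an object with "dp": the shift along the tool's x, y, z in cm, a list of three; "angular": the turn, a rotation vector about the tool's x, y, z in degrees, a list of three. A call has 1 to 12 rows; each row shifts and turns the pose as measured when the row begins, along the tool's axes as they then stand; what a row does not reach is not made up. A row lasts 1/12 s, in which the tool goes at most 41.7 mm and 7.16 degrees, less where a joint would pass 70% of its speed; a pose out of reach is approached as far as the arm can. A call with a gripper value outside its range is refused whole. "gripper" is the finger opening in cm, from 0 to 8.54, set as the call begins (left out, the last holds). The fingers move at their own pace and stop on an object; "newtons" is the grip in N (left out, the last holds). Time passes only in rows, so rows that do not move let the fingers close. It gives the time, the measured TCP pose, the force and the opening at its end, in the units of the state.
- ctrl.get_state(): the state, without advancing time (a new reading comes with each control period).
- ctrl.grab_frame(name): name is "scene" or "top" or "wrist"; returns (picture, depth): 480x640x3 uint8, red, green, blue; 480x640 float32, mm along the optical axis (not along the pixel's ray), 0 where there is no reading.
- ctrl.camera_model(name): a dict with "intrinsics" (3x3 intrinsics, pixels), "R" (3x3) and "t" (3): a world point X has camera coordinates R X + t. Camera axes: x right, y down, z forward; pixel columns grow to the right and rows downward; lengths in mm; the calibration is good to about 2 mm. A picture is of the moment at which its call begins: read the wrist's pose just before it. camera_model takes no time and is no camera call; for the wrist camera it gives the pose at the moment of the call.
- ctrl.job_done(): hands the job in, once; it reports no verdict.
Trained networks look in the newest picture that a camera, given by its name, has taken for a name from the list of things; names that differ only in an ending like _2 or _b are one class to them, and where a whole thing is asked for, a point or a joint stands for the part that bears it (a point fixed in the world has none). Each returns a list of dicts, best first, with "p" (0 to 1); they miss things now and then, are a little off and sometimes report something else, mostly with a low value. They report only what shows in the picture. A call takes as long as a camera call.
- ctrl.silhouettes(thing, camera): "mask" (480x640 bool, what is visible of it) and "box" ([centre column, centre row, width, height] in pixels, round what is visible of it).
- ctrl.tip_of(thing, camera): "pixel" ([row, column] in pixels: a listed point, or the origin of a listed thing).
The state is a dict: "time": time; "qpos": joint angles; "dq": joint speeds; "effort": joint torques, N m; "position": TCP position; "tcp_rot": TCP orientation; "ft_force": force on the tool from outside, world axes, zero at the start; "moment": the same for the moment, N m; "opening": finger opening in mm.
Only numpy, scipy, OpenCV 4.12 (cv2) and the standard library are available. Lean on these libraries where they do the work, as an engineer would, in place of code of your own. Each camera call takes 0.05 s, during which the arm holds its last target.

## Working session

There is one attempt and no reset: what is moved stays moved. The work goes in short steps, Python scripts to look and compute and a tool call to move; the robot and the scene stay as the last step left them, time stands still between calls to the robot, and variables do not carry over. Pictures are saved under pics/ and viewed, and the job is handed in when it is done.

Besides the shell and the picture viewer there is one more tool, called after "Call:" by a JSON object that holds its "op" and its "data", one argument or row to a line. step_arm: Moves the arm, as the interface text tells. Its arguments: {"type":"object","properties":{"plan":{"type":"array","items":{"type":"object","properties":{"dp":{"type":"array","items":{"type":"number"}},"angular":{"type":"array","items":{"type":"number"}}}}},"gripper":{"type":"number"},"newtons":{"type":"number"}},"required":["plan"]}

```bash
ls; mkdir -p pics; python3 - <<'E'
from rig import ctrl
import cv2
s=ctrl.get_state()
for k,v in s.items(): print(k,v)
for n in ["scene","top","wrist"]:
    p,d=ctrl.grab_frame(n); cv2.imwrite(f"pics/{n}0.png",p[:,:,::-1]); m=ctrl.camera_model(n); print(n,m)
E
```

```text
pics
time 0.0
qpos [-1.32289554e+00  2.64761833e-01  1.60539203e+00  1.77060891e-05
  1.27366750e+00 -3.68679133e-02]
dq [ 5.95799506e-06  4.86216861e-04 -1.61074639e-03  7.95812562e-04
 -1.64376776e-03 -3.59247502e-04]
effort [-8.05850741e-04 -5.15116847e+01 -3.67309391e+01 -1.03703705e-04
  1.29437810e-02 -1.03398020e-05]
position [ 189.4771445  -647.10118844  229.94642283]
tcp_rot [-3.10760668e+00 -4.45480904e-01  3.42032202e-04]
ft_force [-0.14528678 -0.12117765 -0.23863068]
moment [ 0.01247001 -0.04231179 -0.0180667 ]
opening 85.12929112580375
scene {'intrinsics': array([[473.55403737,   0.        , 319.34295454],
       [  0.        , 473.55403737, 240.88190525],
       [  0.        ,   0.        ,   1.        ]]), 'R': array([[ 0.54816427,  0.83635688, -0.00480706],
       [ 0.70806197, -0.46712111, -0.52957164],
       [-0.44515636,  0.28688855, -0.8482516 ]]), 't': array([-383.75436986, -310.21138571, 1497.61312589])}
top {'intrinsics': array([[622.77393124,   0.        , 323.19090688],
       [  0.        , 622.77393124, 249.35170706],
       [  0.        ,   0.        ,   1.        ]]), 'R': array([[-0.02726144, -0.99943901,  0.01945446],
       [-0.99870876,  0.02639662, -0.04340544],
       [ 0.04286756, -0.02061263, -0.99886811]]), 't': array([  74.41819581,  547.41690097, 1756.28519368])}
wrist {'intrinsics': array([[361.10929193,   0.        , 324.68076358],
       [  0.        , 361.10929193, 238.23038442],
       [  0.        ,   0.        ,   1.        ]]), 'R': array([[ 0.28062079, -0.95981535, -0.00254089],
       [-0.9116975 , -0.26737843,  0.31195585],
       [-0.30009939, -0.08522477, -0.9500932 ]]), 't': array([-673.99864879,  -41.40104774,  380.34988328])}
```

View pics/scene0.png

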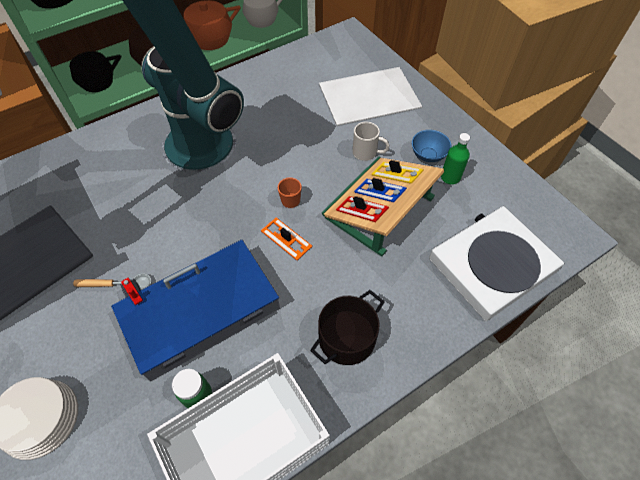

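View pics/top0.png

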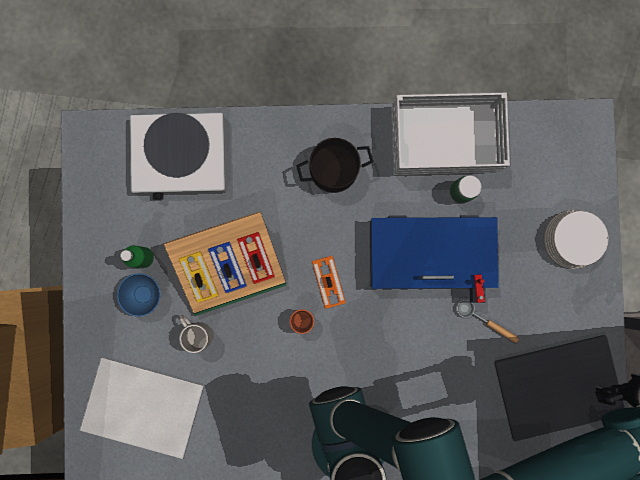

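View pics/wrist0.png

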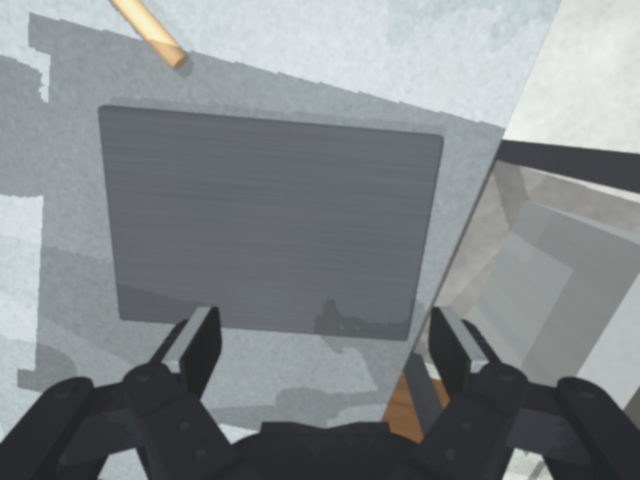

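```bash
cat > h.py <<'E'
import numpy as np, cv2
from rig import ctrl
from scipy.spatial.transform import Rotation as Rn
def bp(cam,rc,d):
    m=ctrl.camera_model(cam) if isinstance(cam,str) else cam
    K=m['intrinsics']; rc=np.atleast_2d(rc).astype(float); d=np.broadcast_to(d,(len(rc),))
    c=np.stack([(rc[:,1]-K[0,2])/K[0,0]*d,(rc[:,0]-K[1,2])/K[1,1]*d,d],1)
    return (c-m['t'])@m['R']
def bpz(cam,rc,z):
    "pixel -> world on plane z"
    m=ctrl.camera_model(cam) if isinstance(cam,str) else cam
    a=bp(m,rc,1.0); C=-m['R'].T@m['t']; v=a-C
    return C+v*((z-C[2])/v[:,2:3])
def cloud(cam,mask,dep,m=None):
    rc=np.argwhere(mask&(dep>0)); return bp(m or cam,rc,dep[rc[:,0],rc[:,1]])
def proj(cam,X):
    m=ctrl.camera_model(cam) if isinstance(cam,str) else cam
    c=np.atleast_2d(X)@m['R'].T+m['t']; p=c@m['intrinsics'].T
    return p[:,:2]/p[:,2:]
def rect(P):
    r=cv2.minAreaRect(P[:,:2].astype(np.float32)); return r
E
python3 - <<'E'
from h import *
for cam in ["top","scene"]:
    p,d=ctrl.grab_frame(cam)
    for th in ["case","lid","board","tally_red","tally_blue","tally_yellow","tally_orange","latch","spoon","cup","jar","clay_pot","mug","bowl","bottle"]:
        r=ctrl.silhouettes(th,cam)
        if not r: print(cam,th,'none');continue
        P=cloud(cam,r[0]['mask'],d)
        if len(P)==0: print(th,'nodepth');continue
        zq=np.percentile(P[:,2],[5,50,95])
        print(cam,th,round(r[0]['p'],2),len(r),'z',zq.round(0),'rect',[np.round(x,2) for x in rect(P)])
    for th in ["lid_bar","lid_hinge","latch_post","latch_pivot","board_face","case","board","tally_red","tally_blue","tally_yellow","tally_orange"]:
        r=ctrl.tip_of(th,cam)
        if r: print(cam,th,round(r[0]['p'],2),np.round(r[0]['pixel'],1))
E
```

```text
top case 0.6 1 z [65. 73. 82.] rect [array([ 517.25, -257.98]), array([374.62, 250.45]), np.float64(89.15)]
top lid 0.74 1 z [66. 73. 80.] rect [array([ 533.58, -258.13]), array([375.38, 203.07]), np.float64(88.84)]
top board 0.71 1 z [ 50.  80. 107.] rect [array([528.89, 244.92]), array([127.71,  58.81]), np.float64(16.36)]
top tally_red 0.74 2 z [ 49.  79. 107.] rect [array([528.02, 244.77]), array([125.75,  59.05]), np.float64(17.78)]
top tally_blue 0.56 1 z [ 46.  79. 107.] rect [array([504.91, 324.26]), array([130.82,  65.08]), np.float64(16.64)]
top tally_yellow 0.72 3 z [65. 73. 82.] rect [array([ 514.03, -245.71]), array([352.33, 241.01]), np.float64(88.57)]
top tally_orange 0.67 2 z [-3.  5. 35.] rect [array([457.86,  46.63]), array([137.45,  60.17]), np.float64(15.12)]
top latch 0.68 2 z [ 82.  90. 121.] rect [array([ 428.32, -363.93]), array([74.82, 26.72]), np.float64(5.55)]
top spoon 0.78 1 z [-1. 12. 23.] rect [array([ 330.85, -402.24]), array([198.25,  46.09]), np.float64(57.52)]
top cup 0.74 1 z [-0. 12. 68.] rect [array([353.55, 125.56]), array([63.16, 62.98]), np.fl
[... 2283 characters left out ...]
8 1 z [11. 57. 89.] rect [array([292.28, 443.75]), array([100.22, 151.39]), np.float64(63.4)]
scene bowl 0.82 1 z [ 4. 27. 50.] rect [array([438.5 , 575.79]), array([114.63, 137.01]), np.float64(36.17)]
scene bottle 0.88 1 z [ 13.  95. 169.] rect [array([510.4 , 611.09]), array([ 57.56, 286.4 ]), np.float64(38.68)]
scene lid_bar 0.94 [272.7 179.3]
scene lid_hinge 0.85 [333.6 211.7]
scene latch_post 0.75 [289.7 128.9]
scene latch_pivot 0.75 [281.6 126.4]
scene board_face 0.87 [192.  384.3]
scene case 0.8 [310.2 203.4]
scene board 0.93 [207.1 380.6]
scene tally_red 0.58 [209.  361.3]
scene tally_blue 0.86 [187.8 379.4]
scene tally_yellow 0.84 [173.3 398.6]
scene tally_orange 0.68 [237.8 285.9]
```

```bash
cat > seg.py <<'E'
from h import *
def colmask(p,name):
    h=cv2.cvtColor(p,cv2.COLOR_RGB2HSV); H,S,V=h[...,0].astype(int),h[...,1],h[...,2]
    r={'blue':(105,130),'orange':(8,18),'yellow':(22,34),'red':(-1,6)}[name]
    m=(H>=r[0])&(H<=r[1])&(S>120)&(V>60)
    if name=='red': m|=(H>174)&(S>120)&(V>60)
    return m
E
python3 - <<'E'
from seg import *
for cam in ["top","scene"]:
    p,d=ctrl.grab_frame(cam)
    rc=np.argwhere(np.ones_like(d,bool)); 
    W=bp(cam,rc,d.ravel()).reshape(480,640,3)
    X,Y,Z=W[...,0],W[...,1],W[...,2]; v=d>0
    m=colmask(p,'blue')&v&(abs(Z-73)<8)&(Y<-50)&(Y>-480)
    n=cv2.connectedComponentsWithStats(m.astype(np.uint8)); k=1+np.argmax(n[2][1:,4]); m=n[1]==k
    # undistort with plane z=73
    q=bpz(cam,np.argwhere(m),73.); print(cam,'lid',rect(q), np.median(Z[m]))
    cs=cv2.boxPoints(rect(q)); print(cs.round(0).tolist())
    # bar: above lid
    b=v&(Z>95)&(Z<125)&(X>400)&(X<480)&(Y>-330)&(Y<-180)
    print('bar',b.sum(),W[b].mean(0) if b.any() else '', rect(W[b]) if b.sum()>5 else '')
    l=colmask(p,'red')&v&(Y<-250)&(Z>70)
    print('latch',rect(W[l])); t=l&(Z>110); print('post',t.sum(),W[t].mean(0),W[t].max(0))
    o=colmask(p,'orange')&v&(abs(X-460)<130)&(abs(Y-46)<60)&(Z<15)
    print('orange',rect(bpz(cam,np.argwhere(o),5.)))
    g=v&(Z>25)&(Z<50)&(abs(X-458)<60)&(abs(Y-46)<35); print('grip',W[g].mean(0),rect(W[g]))
    # board plane: 
    for c,(x,y) in dict(red=(528,245),blue=(504,325),yellow=(480,404)).items():
        o=colmask(p,c)&v&(np.hypot(X-x,Y-y)<90)&(Z>40)&(Z<125)
        n=cv2.connectedComponentsWithStats(o.astype(np.uint8)); 
        P=W[o]; ctr=P.mean(0); U,S,Vt=np.linalg.svd(P-ctr,full_matrices=False); nn=Vt[2]*np.sign(Vt[2][2])
        print(c,len(P),ctr.round(1),'n',nn.round(3),rect(P))
        o=v&(p.max(2)<60)&(np.hypot(X-x,Y-y)<45)&(Z>85)&(Z<130); 
        if o.sum()>5: print('  grip',W[o].mean(0).round(1),rect(W[o]),np.percentile(Z[o],95))
E
```

```text
top lid ((530.2138671875, -244.70037841796875), (347.7550964355469, 193.5453643798828), 89.00493621826172) 73.11905506751933
[[430.0, -417.0], [624.0, -420.0], [630.0, -73.0], [436.0, -69.0]]
bar 99 [ 462.5627926  -241.53071038  111.25894702] ((461.2767639160156, -242.87472534179688), (84.64298248291016, 8.086587905883789), 88.44389343261719)
latch ((428.51593017578125, -359.9690246582031), (74.8984146118164, 21.927947998046875), 4.430407524108887)
post 18 [ 448.84000459 -357.71354177  120.97746977] [ 454.20912551 -352.30717068  127.72271856]
orange ((434.113525390625, 48.957305908203125), (100.00054168701172, 193.17025756835938), 85.30328369140625)
grip [456.89109512  46.5241531   37.82702525] ((456.9136962890625, 46.428619384765625), (28.958072662353516, 11.881885528564453), 13.320640563964844)
red 500 [531.  246.8  77.2] n [-0.423 -0.09   0.902] ((528.4754638671875, 246.21932983398438), (129.06300354003906, 61.258087158203125), 17.122316360473633)
  grip [519.3 242.1 103.8] ((520.393798828125, 242.26470947265625), (38.133697509765625, 11.936010360717773), 16.53179931640625) 113.38
[... 1643 characters left out ...]
3222656), (40.09134292602539, 14.499832153320312), 27.1810302734375) 110.36792865706339
blue 268 [514.7 319.5  78. ] n [-0.408 -0.154  0.9  ] ((507.4403991699219, 321.90496826171875), (128.3624267578125, 59.987606048583984), 18.34923553466797)
  grip [501.9 319.5  98.4] ((500.4182434082031, 320.46051025390625), (39.04771041870117, 13.536445617675781), 20.333498001098633) 110.37741458232186
yellow 291 [492.2 399.6  78.9] n [-0.411 -0.144  0.9  ] ((483.25201416015625, 403.37567138671875), (127.81771850585938, 64.58142852783203), 18.120174407958984)
  grip [477.9 397.5  98. ] ((475.2755432128906, 400.23858642578125), (37.83806228637695, 16.419525146484375), 21.07526969909668) 109.33519481838228
```

```bash
cat >> h.py <<'E'
def cur():
    s=ctrl.get_state(); return np.array(s['position']),Rn.from_rotvec(s['tcp_rot']),s
def down(yaw): return Rn.from_euler('z',yaw)*Rn.from_euler('x',np.pi)
def plan(tp,tR=None,n=None,v=33,w=6.):
    "screw rows tool frame -> const row"
    from scipy.linalg import logm
    p,R,s=cur()
    tR=R if tR is None else tR
    T=np.eye(4); T[:3,:3]=(R.inv()*tR).as_matrix(); T[:3,3]=R.inv().apply(np.array(tp)-p)
    rot=(R.inv()*tR).as_rotvec(degrees=True)
    print('t %.2f'%s['time'],'pos',p.round(1),'full dp cm',(T[:3,3]/10).round(2),'rot deg',rot.round(2))
    n=n or int(np.ceil(max(np.linalg.norm(T[:3,3])/v,np.linalg.norm(rot)/w,1)))
    if np.linalg.norm(rot)<0.3:
        print('n',n,'row dp',(T[:3,3]/10/n).round(3)); return
    # nth root
    r=Rn.from_rotvec(rot/n,degrees=True)
    A=sum((r**k).as_matrix() for k in range(n))
    print('n',n,'row dp',(np.linalg.solve(A,T[:3,3])/10).round(3),'ang',(rot/n).round(3))
E
python3 -c "
from h import *
plan([451,-358,190],down(0.08),12)"
```

```text
t 2.95 pos [ 189.7 -647.8  231.3] full dp cm [ 33.22 -20.47   4.13] rot deg [-0.   -0.   11.74]
n 12 row dp [ 2.601 -1.961  0.344] ang [-0.    -0.     0.978]
```

Call:
{"op": "step_arm", "data": {
  "plan": [
    {"dp":[2.6,-1.96,0.34],"angular":[0,0,0.98]},
    {"dp":[2.6,-1.96,0.34],"angular":[0,0,0.98]},
    {"dp":[2.6,-1.96,0.34],"angular":[0,0,0.98]},
    {"dp":[2.6,-1.96,0.34],"angular":[0,0,0.98]},
    {"dp":[2.6,-1.96,0.34],"angular":[0,0,0.98]},
    {"dp":[2.6,-1.96,0.34],"angular":[0,0,0.98]},
    {"dp":[2.6,-1.96,0.34],"angular":[0,0,0.98]},
    {"dp":[2.6,-1.96,0.34],"angular":[0,0,0.98]},
    {"dp":[2.6,-1.96,0.34],"angular":[0,0,0.98]},
    {"dp":[2.6,-1.96,0.34],"angular":[0,0,0.98]},
    {"dp":[2.6,-1.96,0.34],"angular":[0,0,0.98]},
    {"dp":[2.6,-1.96,0.34],"angular":[0,0,0.98]}
  ],
  "gripper": 4.5,
  "newtons": 40
}}

```text
time: 3.95
position: [458.2, -354.9, 189.8]
tcp_rot: [3.131, 0.09, 0.002]
ft_force: [0.7, 0.2, 0.2]
opening: 45.0
```

```bash
python3 - <<'E'
from h import *
m=ctrl.camera_model('wrist'); p,d=ctrl.grab_frame('wrist'); cv2.imwrite('pics/w1.png',p[:,:,::-1])
from seg import *
l=colmask(p,'red')&(d>0); W=cloud('wrist',l,d,m); W=W[W[:,2]>70]
print(rect(W)); t=W[W[:,2]>112]; print('post',len(t),t.mean(0),t.max(0),rect(t))
plan([451,-358,190],down(0.08))
E
```

```text
((428.641357421875, -361.5163269042969), (74.87507629394531, 19.868511199951172), 4.728638648986816)
post 356 [ 449.27285156 -359.73597824  121.13752097] [ 454.32710985 -354.05462995  124.64070847] ((448.2109069824219, -359.9265441894531), (11.489718437194824, 11.523120880126953), 54.20234298706055)
t 4.00 pos [ 462.2 -350.6  189. ] full dp cm [-1.16  0.67 -0.1 ] rot deg [ 0.29 -0.25 -1.22]
n 1 row dp [-1.158  0.672 -0.098] ang [ 0.291 -0.248 -1.22 ]
```

View pics/w1.png

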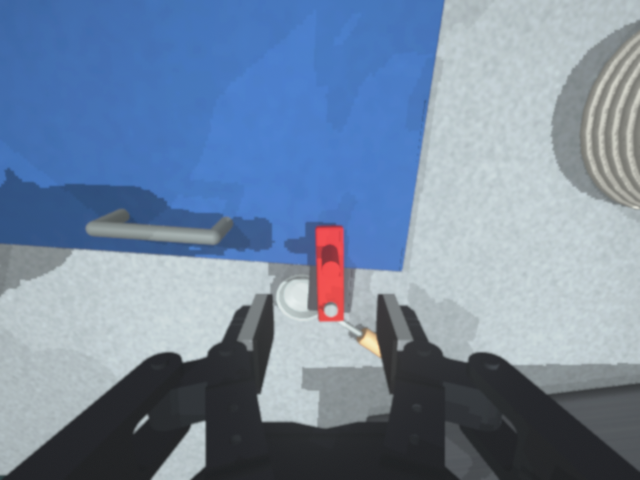

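Call:
{"op": "step_arm", "data": {
  "plan": [
    {"dp":[-1.26,0.8,0.8],"angular":[0.3,-0.25,-1.2]},
    {"dp":[0,0,2.5]},
    {"dp":[0,0,2.5]},
    {"dp":[0,0,2.5]},
    {"dp":[0,0,0.6]},
    {"dp":[0,0,0]}
  ]
}}

```text
invalid input
```

```bash
python3 - <<'E'
from h import *
plan([450,-359.3,97],down(0.08))
E
```

```text
t 4.00 pos [ 462.2 -350.6  189. ] full dp cm [-1.31  0.75  9.2 ] rot deg [ 0.29 -0.25 -1.22]
n 3 row dp [-0.433  0.252  3.068] ang [ 0.097 -0.083 -0.407]
```

Rows need both fields.

Call:
{"op": "step_arm", "data": {
  "plan": [
    {"dp":[-1.31,0.75,0.8],"angular":[0.3,-0.25,-1.2]},
    {"dp":[0,0,2.5],"angular":[0,0,0]},
    {"dp":[0,0,2.5],"angular":[0,0,0]},
    {"dp":[0,0,2],"angular":[0,0,0]},
    {"dp":[0,0,0.6],"angular":[0,0,0]},
    {"dp":[0,0,0],"angular":[0,0,0]}
  ]
}}

```text
time: 4.5
position: [455.1, -357.0, 105.4]
tcp_rot: [3.134, 0.143, 0.009]
ft_force: [-0.7, -0.4, 0.9]
opening: 45.1
```

```bash
python3 - <<'E'
from h import *
plan([450,-359.3,97],down(0.08))
E
```

```text
t 4.50 pos [ 455.1 -357.   105.4] full dp cm [-0.53  0.18  0.84] rot deg [ 0.24 -0.3   0.64]
n 1 row dp [-0.529  0.181  0.837] ang [ 0.244 -0.304  0.643]
```

Call:
{"op": "step_arm", "data": {
  "plan": [
    {"dp":[-0.53,0.2,0.84],"angular":[0.2,-0.3,0.6]},
    {"dp":[0,0,0],"angular":[0,0,0]},
    {"dp":[0,0,0],"angular":[0,0,0]}
  ]
}}

```text
time: 4.75
position: [450.1, -360.9, 98.3]
tcp_rot: [3.137, 0.125, 0.002]
ft_force: [0.8, -0.4, -0.4]
opening: 45.0
```

Call:
{"op": "step_arm", "data": {
  "plan": [
    {"dp":[0,0,0],"angular":[0,0,0]},
    {"dp":[0,0,0],"angular":[0,0,0]},
    {"dp":[0,0,0],"angular":[0,0,0]},
    {"dp":[0,0,0],"angular":[0,0,0]},
    {"dp":[0,0,0],"angular":[0,0,0]},
    {"dp":[0,0,0],"angular":[0,0,0]}
  ],
  "gripper": 0
}}

```text
time: 5.25
position: [451.1, -362.2, 100.8]
tcp_rot: [3.135, 0.123, 0.007]
ft_force: [-0.2, -0.6, -2.4]
opening: 10.2
```

```bash
python3 - <<'E'
from h import *
plan([450,-359.3,97],down(0.08))
E
```

```text
t 5.25 pos [ 451.1 -362.2  100.8] full dp cm [-0.09 -0.3   0.38] rot deg [ 0.27 -0.23 -0.08]
n 1 row dp [-0.085 -0.296  0.382] ang [ 0.271 -0.228 -0.082]
```

Call:
{"op": "step_arm", "data": {
  "plan": [
    {"dp":[-0.03,-0.51,0.05],"angular":[0,0,-6.5]},
    {"dp":[-0.03,-0.51,0.05],"angular":[0,0,-6.5]},
    {"dp":[-0.03,-0.51,0.05],"angular":[0,0,-6.5]},
    {"dp":[-0.03,-0.51,0.05],"angular":[0,0,-6.5]},
    {"dp":[-0.03,-0.51,0.05],"angular":[0,0,-6.5]},
    {"dp":[-0.03,-0.51,0.05],"angular":[0,0,-6.5]}
  ]
}}

```text
time: 5.75
position: [440.1, -332.9, 100.7]
tcp_rot: [2.899, 1.2, 0.009]
ft_force: [-1.5, 1.1, 1.9]
opening: 10.4
```

```bash
python3 - <<'E'
from h import *
p,R,s=cur(); print(s['opening'],s['ft_force'],p,np.degrees(np.arctan2(*(p[:2]-[405.2,-363.2])[::-1])),R.as_matrix()[:,0])
for a in (0.8,1.1,1.67): 
  plan([405.2+45*np.cos(a),-363.2+45*np.sin(a),98],down(a))
E
```

```text
10.431302204430521 [-1.48234269  1.10530557  1.8708445 ] [ 440.09577987 -332.93497965  100.71011302] 40.93501528125307 [0.70757409 0.70662795 0.00397967]
t 5.75 pos [ 440.1 -332.9  100.7] full dp cm [-0.11 -0.39  0.27] rot deg [ 0.34 -0.23 -0.88]
n 1 row dp [-0.109 -0.395  0.268] ang [ 0.34  -0.225 -0.876]
t 5.75 pos [ 440.1 -332.9  100.7] full dp cm [-0.33 -1.72  0.26] rot deg [  0.37  -0.17 -18.06]
n 4 row dp [-0.031 -0.439  0.066] ang [ 0.093 -0.043 -4.516]
t 5.75 pos [ 440.1 -332.9  100.7] full dp cm [-1.76 -3.81  0.24] rot deg [  0.42  -0.06 -50.72]
n 9 row dp [-0.019 -0.481  0.028] ang [ 0.046 -0.007 -5.636]
```

Works well. Continue.

Call:
{"op": "step_arm", "data": {
  "plan": [
    {"dp":[-0.03,-0.5,0.05],"angular":[0,0,-6]},
    {"dp":[-0.03,-0.5,0.05],"angular":[0,0,-6]},
    {"dp":[-0.03,-0.5,0.05],"angular":[0,0,-6]},
    {"dp":[-0.03,-0.5,0.05],"angular":[0,0,-6]},
    {"dp":[-0.03,-0.5,0.05],"angular":[0,0,-6]},
    {"dp":[-0.03,-0.5,0.05],"angular":[0,0,-6]},
    {"dp":[-0.03,-0.5,0.05],"angular":[0,0,-6]},
    {"dp":[-0.03,-0.5,0.05],"angular":[0,0,-6]},
    {"dp":[0,0,0],"angular":[0,0,0]}
  ]
}}

```text
time: 6.5
position: [402.5, -316.1, 100.9]
tcp_rot: [2.107, 2.324, 0.01]
ft_force: [-1.8, -2.6, -6.0]
opening: 10.4
```

```bash
python3 - <<'E'
from h import *
p,R,s=cur(); print(s['opening'],s['ft_force'],p,np.degrees(np.arctan2(*(p[:2]-[405.2,-363.2])[::-1])),R.as_matrix()[:,0])
E
```

```text
10.399769913152198 [-1.84546081 -2.61993106 -6.02465084] [ 402.46862167 -316.14869546  100.85750995] 93.32235232662775 [-0.09749612  0.99523522  0.00116308]
```

Call:
{"op": "step_arm", "data": {
  "plan": [
    {"dp":[0,0,0],"angular":[0,0,0]},
    {"dp":[0,0,0],"angular":[0,0,0]},
    {"dp":[0,0,0],"angular":[0,0,0]},
    {"dp":[0,0,-1.5],"angular":[0,0,0]},
    {"dp":[0,0,-3],"angular":[0,0,0]},
    {"dp":[0,0,-3],"angular":[0,0,0]},
    {"dp":[0,0,-3],"angular":[0,0,0]},
    {"dp":[0,0,0],"angular":[0,0,0]}
  ],
  "gripper": 4.5
}}

```text
time: 7.17
position: [402.9, -315.9, 209.1]
tcp_rot: [2.126, 2.31, 0.012]
ft_force: [0.7, -0.5, 0.3]
opening: 45.0
```

```bash
python3 - <<'E'
from h import *
from seg import *
m=ctrl.camera_model('wrist'); p,d=ctrl.grab_frame('wrist'); cv2.imwrite('pics/w2.png',p[:,:,::-1])
rc=np.argwhere(d>0);W=bp(m,rc,d[d>0])
b=(W[:,2]>98)&(W[:,2]<120)&(W[:,0]>430)&(W[:,0]<500)&(abs(W[:,1]+242)<60)
print('bar',b.sum(), rect(W[b]) if b.sum()>9 else '',W[b].max(0))
l=cloud('wrist',colmask(p,'red')&(d>0),d,m); l=l[l[:,2]>70]; print(rect(l)); t=l[l[:,2]>112]; print(t.mean(0) if len(t) else '')
plan([464.5,-243,180],down(1.5516))
E
```

```text
bar 2152 ((461.385009765625, -245.1259307861328), (85.03655242919922, 10.603202819824219), 88.83643341064453) [ 466.98572285 -202.63578473  114.43158588]
((402.5057678222656, -337.7886962890625), (20.740262985229492, 74.9521713256836), 2.5170302391052246)
[ 401.38641309 -317.4140807   121.21543993]
t 7.22 pos [ 402.  -315.1  206.6] full dp cm [6.66 6.81 2.73] rot deg [ 0.28 -0.34  5.84]
n 4 row dp [1.731 1.639 0.677] ang [ 0.071 -0.084  1.459]
```

View pics/w2.png

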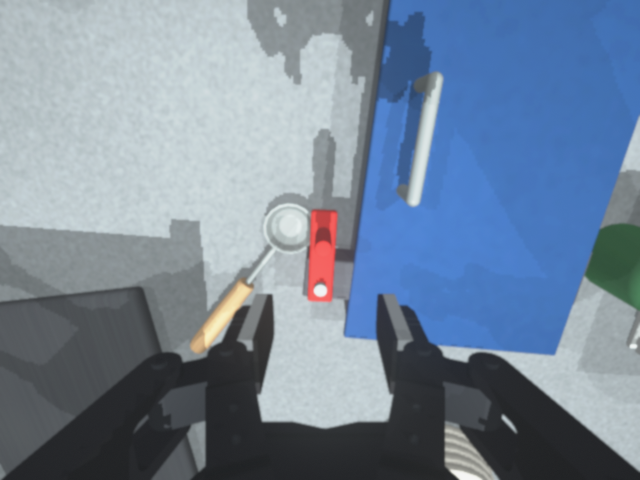

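Call:
{"op": "step_arm", "data": {
  "plan": [
    {"dp":[1.73,1.64,0],"angular":[0,0,1.46]},
    {"dp":[1.73,1.64,0],"angular":[0,0,1.46]},
    {"dp":[1.7,1.6,0.8],"angular":[0,0,1.46]},
    {"dp":[1.7,1.6,2.5],"angular":[0,0,1.46]},
    {"dp":[0,0,2.5],"angular":[0,0,0]},
    {"dp":[0,0,1.5],"angular":[0,0,0]},
    {"dp":[0,0,0],"angular":[0,0,0]}
  ]
}}

```text
time: 7.8
position: [469.2, -241.1, 130.8]
tcp_rot: [2.256, 2.181, 0.014]
ft_force: [-0.6, 1.3, -0.6]
opening: 45.4
```

```bash
python3 - <<'E'
from h import *
plan([463,-243.5,89],down(1.5516))
E
```

```text
t 7.80 pos [ 469.2 -241.1  130.8] full dp cm [-0.27 -0.65  4.17] rot deg [ 0.53 -0.21 -0.84]
n 2 row dp [-0.133 -0.323  2.086] ang [ 0.263 -0.107 -0.421]
```

Call:
{"op": "step_arm", "data": {
  "plan": [
    {"dp":[-0.27,-0.65,0],"angular":[0.5,-0.2,-0.8]},
    {"dp":[0,0,2],"angular":[0,0,0]},
    {"dp":[0,0,1.5],"angular":[0,0,0]},
    {"dp":[0,0,0.7],"angular":[0,0,0]},
    {"dp":[0,0,0],"angular":[0,0,0]}
  ]
}}

```text
time: 8.22
position: [461.2, -244.7, 88.0]
tcp_rot: [-2.241, -2.2, 0.003]
ft_force: [-0.1, 0.7, -0.2]
opening: 45.0
```

```bash
python3 - <<'E'
from h import *
plan([463,-243.5,89],down(1.5516))
E
```

```text
t 8.22 pos [ 461.2 -244.7   88. ] full dp cm [ 0.13  0.18 -0.1 ] rot deg [-0.14  0.03  0.03]
n 1 row dp [ 0.127  0.176 -0.098]
```

Call:
{"op": "step_arm", "data": {
  "plan": [
    {"dp":[0.1,0.1,-0.1],"angular":[0,0,0]},
    {"dp":[0,0,0],"angular":[0,0,0]},
    {"dp":[0,0,0],"angular":[0,0,0]},
    {"dp":[0,0,0],"angular":[0,0,0]},
    {"dp":[0,0,0],"angular":[0,0,0]},
    {"dp":[0,0,0],"angular":[0,0,0]}
  ],
  "gripper": 0,
  "newtons": 40
}}

```text
time: 8.72
position: [462.7, -245.1, 92.1]
tcp_rot: [2.243, 2.198, -0.003]
ft_force: [0.6, -0.5, -4.8]
opening: 8.3
```

```bash
python3 - <<'E'
from h import *
p,R,s=cur(); print(p,s['ft_force'],s['opening'])
u=np.array([np.cos(-.0192),np.sin(-.0192),0]);
f=lambda a: np.array([-165*np.cos(a)+42.5*np.sin(a),165*np.sin(a)+42.5*np.cos(a)])
prev=f(0)
for k in range(1,17):
    a=.1*k; q=f(a); d=(q-prev)/10; prev=q
    print(k,'tool dp(cm): y %.2f z %.2f'%(d[0],-d[1]), (p+u*(q-f(0))[0]+[0,0,(q-f(0))[1]]).round(0))
print(R.as_matrix()[:,1])
E
```

```text
[ 462.65788214 -245.06233289   92.10453807] [ 0.55779083 -0.52732242 -4.84937835] 8.320632371394131
1 tool dp(cm): y 0.51 z -1.63 [ 468. -245.  108.]
2 tool dp(cm): y 0.67 z -1.57 [ 474. -245.  124.]
3 tool dp(cm): y 0.82 z -1.49 [ 483. -245.  139.]
4 tool dp(cm): y 0.96 z -1.40 [ 492. -246.  153.]
5 tool dp(cm): y 1.10 z -1.30 [ 503. -246.  166.]
6 tool dp(cm): y 1.22 z -1.18 [ 515. -246.  178.]
7 tool dp(cm): y 1.34 z -1.06 [ 529. -246.  188.]
8 tool dp(cm): y 1.44 z -0.92 [ 543. -247.  198.]
9 tool dp(cm): y 1.52 z -0.77 [ 558. -247.  205.]
10 tool dp(cm): y 1.59 z -0.61 [ 574. -247.  211.]
11 tool dp(cm): y 1.64 z -0.45 [ 591. -248.  216.]
12 tool dp(cm): y 1.68 z -0.29 [ 607. -248.  219.]
13 tool dp(cm): y 1.70 z -0.12 [ 624. -248.  220.]
14 tool dp(cm): y 1.70 z 0.05 [ 641. -248.  219.]
15 tool dp(cm): y 1.69 z 0.22 [ 658. -249.  217.]
16 tool dp(cm): y 1.66 z 0.39 [ 675. -249.  213.]
[ 9.99798397e-01 -2.00725244e-02 -5.09016342e-04]
```

Call:
{"op": "step_arm", "data": {
  "plan": [
    {"dp":[0,0.51,-1.63],"angular":[0,0,0]},
    {"dp":[0,0.67,-1.57],"angular":[0,0,0]},
    {"dp":[0,0.82,-1.49],"angular":[0,0,0]},
    {"dp":[0,0.96,-1.4],"angular":[0,0,0]},
    {"dp":[0,1.1,-1.3],"angular":[0,0,0]},
    {"dp":[0,1.22,-1.18],"angular":[0,0,0]}
  ]
}}

```text
time: 9.22
position: [507.8, -246.0, 172.7]
tcp_rot: [-2.233, -2.191, 0.024]
ft_force: [-4.6, -1.5, -3.1]
opening: 8.6
```

```bash
cat > arc.py <<'E'
from h import *
p,R,s=cur(); print(p,s['ft_force'],s['opening'],R.as_matrix()[:,1:].round(3))
f=lambda a: np.array([-165*np.cos(a)+42.5*np.sin(a),165*np.sin(a)+42.5*np.cos(a)])
H=np.array([462.7+165,92.1-42.5])
r=np.array([p[0],p[2]])-H
a=np.arctan2(r[1],-r[0])-np.arctan2(42.5,165); print('r',np.hypot(*r),'angle',a)
E
python3 arc.py
```

```text
[ 507.75195155 -245.97376727  172.70168129] [-4.55404864 -1.50818603 -3.06597648] 8.556121806345235 [[ 1.    -0.02 ]
 [-0.019 -0.001]
 [-0.02  -1.   ]]
r 171.87657857301116 angle 0.5462767121759506
```

Call:
{"op": "step_arm", "data": {
  "plan": [
    {"dp":[0,1.28,-1.12],"angular":[0,0,0]},
    {"dp":[0,1.39,-0.99],"angular":[0,0,0]},
    {"dp":[0,1.48,-0.85],"angular":[0,0,0]},
    {"dp":[0,1.55,-0.69],"angular":[0,0,0]},
    {"dp":[0,1.61,-0.53],"angular":[0,0,0]},
    {"dp":[0,1.66,-0.37],"angular":[0,0,0]}
  ]
}}

```text
time: 9.72
position: [587.5, -247.7, 219.3]
tcp_rot: [-2.216, -2.174, 0.057]
ft_force: [-6.0, 1.9, 3.3]
opening: 8.3
```

```bash
python3 arc.py
```

```text
[ 587.47921809 -247.71214627  219.30480009] [-6.01042955  1.92848898  3.34560455] 8.25130182548604 [[ 0.998 -0.052]
 [-0.019  0.   ]
 [-0.052 -0.999]]
r 174.4059358861251 angle 1.085989748883701
```

Call:
{"op": "step_arm", "data": {
  "plan": [
    {"dp":[0,1.64,-0.45],"angular":[-0.5,0,0]},
    {"dp":[0,1.68,-0.25],"angular":[-0.5,0,0]},
    {"dp":[0,1.7,-0.1],"angular":[-0.5,0,0]},
    {"dp":[0,1.7,0.07],"angular":[-0.5,0,0]},
    {"dp":[0,1.68,0.25],"angular":[-0.5,0,0]},
    {"dp":[0,1.3,0.3],"angular":[-0.5,0,0]},
    {"dp":[0,0,0],"angular":[0,0,0]}
  ]
}}

```text
time: 10.3
position: [682.1, -249.7, 217.7]
tcp_rot: [-2.233, -2.192, 0.019]
ft_force: [0.1, 0.1, -1.3]
opening: 8.2
```

```bash
python3 arc.py; python3 - <<'E'
from h import *
p,d=ctrl.grab_frame('scene'); cv2.imwrite('pics/s2.png',p[:,:,::-1])
E
```

```text
[ 682.12912345 -249.69197213  217.66390972] [ 0.13512866  0.14546007 -1.26573885] 8.207661471220362 [[ 1.    -0.017]
 [-0.018 -0.   ]
 [-0.017 -1.   ]]
r 176.65788187714963 angle 1.631900516257756
```

View pics/s2.png

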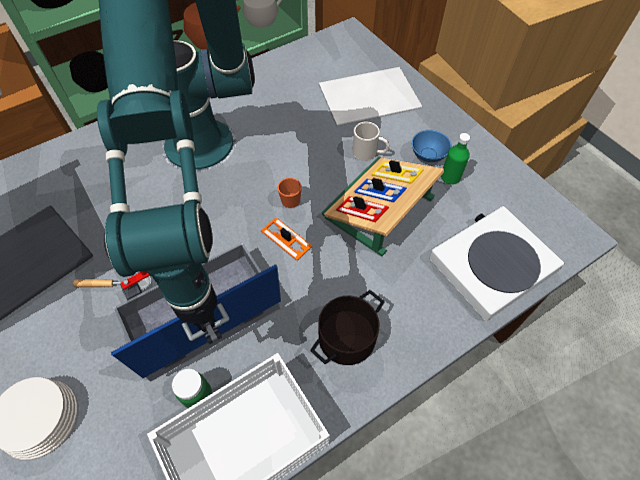

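Call:
{"op": "step_arm", "data": {
  "plan": [
    {"dp":[0,0,0],"angular":[0,0,0]},
    {"dp":[0,0,0],"angular":[0,0,0]},
    {"dp":[0,0,0],"angular":[0,0,0]},
    {"dp":[0,0,-1.5],"angular":[0,0,0]},
    {"dp":[0,0,-2],"angular":[0,0,0]},
    {"dp":[0,0,-2],"angular":[0,0,0]},
    {"dp":[0,0,-2.5],"angular":[0,0,0]},
    {"dp":[0,0,-2],"angular":[0,0,0]},
    {"dp":[0,0,0],"angular":[0,0,0]}
  ],
  "gripper": 2.5
}}

```text
time: 11.1
position: [680.6, -249.6, 327.9]
tcp_rot: [-2.236, -2.192, 0.017]
ft_force: [-0.1, 0.0, 0.7]
opening: 24.5
```

```bash
python3 - <<'E'
from h import *
plan([459,46.5,300],down(0.26))
E
```

```text
t 11.10 pos [ 680.6 -249.6  327.9] full dp cm [ 29.17 -22.69   3.11] rot deg [-0.71  0.57 73.98]
n 13 row dp [ 0.94  -2.901  0.236] ang [-0.054  0.044  5.691]
```

Call:
{"op": "step_arm", "data": {
  "plan": [
    {"dp":[0.94,-2.9,0.2],"angular":[0,0,5.7]},
    {"dp":[0.94,-2.9,0.2],"angular":[0,0,5.7]},
    {"dp":[0.94,-2.9,0.2],"angular":[0,0,5.7]},
    {"dp":[0.94,-2.9,0.2],"angular":[0,0,5.7]},
    {"dp":[0.94,-2.9,0.2],"angular":[0,0,5.7]},
    {"dp":[0.94,-2.9,0.2],"angular":[0,0,5.7]},
    {"dp":[0.94,-2.9,0.2],"angular":[0,0,5.7]},
    {"dp":[0.94,-2.9,0.2],"angular":[0,0,5.7]},
    {"dp":[0.94,-2.9,0.2],"angular":[0,0,5.7]},
    {"dp":[0.94,-2.9,0.2],"angular":[0,0,5.7]},
    {"dp":[0.94,-2.9,0.2],"angular":[0,0,5.7]},
    {"dp":[0.9,-2.8,0.2],"angular":[0,0,5.7]}
  ],
  "gripper": 4
}}

```text
time: 12.1
position: [456.5, 22.0, 304.3]
tcp_rot: [3.105, 0.45, -0.008]
ft_force: [0.6, -0.6, 0.3]
opening: 40.0
```

```bash
cat > look.py <<'E'
from seg import *
import sys
name=sys.argv[1]
m=ctrl.camera_model('wrist'); p,d=ctrl.grab_frame('wrist'); cv2.imwrite(f'pics/{name}.png',p[:,:,::-1])
np.savez('last.npz',p=p,d=d,K=m['intrinsics'],R=m['R'],t=m['t'])
E
python3 look.py w3; python3 - <<'E'
from seg import *
z=np.load('last.npz'); m=dict(intrinsics=z['K'],R=z['R'],t=z['t']); p,d=z['p'],z['d']
W=bp(m,np.argwhere(d>=0),d.ravel()).reshape(480,640,3)
o=colmask(p,'orange')&(d>0)&(W[...,2]<15)
n=cv2.connectedComponentsWithStats(cv2.dilate(o.astype(np.uint8),np.ones((7,7)))); k=1+np.argmax(n[2][1:,4]); o&=n[1]==k
P=W[o]; print('plate',rect(P)); c=P.mean(0)
g=(d>0)&(W[...,2]>25)&(W[...,2]<50)&(np.hypot(W[...,0]-c[0],W[...,1]-c[1])<40); print('grip',rect(W[g]),W[g].mean(0))
plan([459,46.5,120],down(0.26))
E
```

```text
plate ((456.0884094238281, 46.064910888671875), (139.30540466308594, 59.06834411621094), 14.265473365783691)
grip ((456.32147216796875, 45.62712478637695), (29.499605178833008, 11.427330017089844), 15.39280891418457) [457.18728918  45.87104917  37.88525229]
t 12.15 pos [455.8  26.8 303.9] full dp cm [ 0.96 -1.78 18.38] rot deg [-0.09  0.33  1.35]
n 6 row dp [ 0.15  -0.299  3.064] ang [-0.016  0.055  0.224]
```

View pics/w3.png

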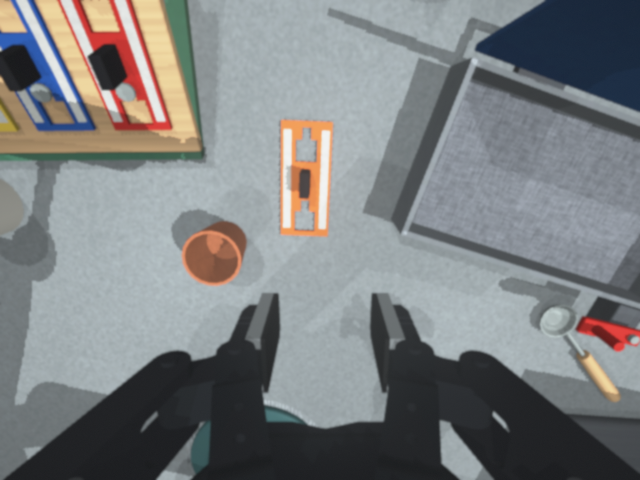

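Call:
{"op": "step_arm", "data": {
  "plan": [
    {"dp":[0.4,-0.9,2],"angular":[0,0.3,0.6]},
    {"dp":[0.4,-0.9,3],"angular":[0,0,0.6]},
    {"dp":[0,0,3.3],"angular":[0,0,0]},
    {"dp":[0,0,3.3],"angular":[0,0,0]},
    {"dp":[0,0,3.3],"angular":[0,0,0]},
    {"dp":[0,0,3.3],"angular":[0,0,0]},
    {"dp":[0,0,2.5],"angular":[0,0,0]},
    {"dp":[0,0,1],"angular":[0,0,0]},
    {"dp":[0,0,0],"angular":[0,0,0]}
  ]
}}

```text
time: 12.9
position: [459.2, 50.8, 82.8]
tcp_rot: [-3.111, -0.429, -0.023]
ft_force: [-0.4, 0.0, 0.3]
opening: 40.2
```

```bash
python3 - <<'E'
from h import *
plan([457.5,46.2,10],down(0.26))
E
```

```text
t 12.90 pos [459.2  50.8  82.8] full dp cm [-0.39  0.39  7.27] rot deg [ 0.07 -0.85  0.81]
n 3 row dp [-0.119  0.132  2.426] ang [ 0.023 -0.284  0.271]
```

Call:
{"op": "step_arm", "data": {
  "plan": [
    {"dp":[-0.3,0.4,0.8],"angular":[0,-0.85,-0.5]},
    {"dp":[0,0,2.2],"angular":[0,0,0]},
    {"dp":[0,0,2],"angular":[0,0,0]},
    {"dp":[0,0,1.4],"angular":[0,0,0]},
    {"dp":[0,0,0.5],"angular":[0,0,0]},
    {"dp":[0,0,0],"angular":[0,0,0]}
  ]
}}

```text
time: 13.4
position: [462.1, 44.0, 15.6]
tcp_rot: [3.106, 0.449, 0.012]
ft_force: [-0.3, -0.2, -0.3]
opening: 40.1
```

```bash
python3 - <<'E'
from h import *
plan([457.5,46.2,9],down(0.26))
E
```

```text
t 13.40 pos [462.1  44.   15.6] full dp cm [-0.38 -0.35  0.66] rot deg [ 0.25 -0.39  1.56]
n 1 row dp [-0.378 -0.347  0.659] ang [ 0.255 -0.392  1.559]
```

Call:
{"op": "step_arm", "data": {
  "plan": [
    {"dp":[-0.38,-0.35,0.6],"angular":[0.2,-0.4,1]},
    {"dp":[0,0,0],"angular":[0,0,0]},
    {"dp":[0,0,0],"angular":[0,0,0]}
  ]
}}

```text
time: 13.65
position: [459.7, 46.1, 11.8]
tcp_rot: [3.112, 0.42, 0.006]
ft_force: [1.0, 0.6, 0.6]
opening: 39.8
```

Call:
{"op": "step_arm", "data": {
  "plan": [
    {"dp":[0,0,0],"angular":[0,0,0]},
    {"dp":[0,0,0],"angular":[0,0,0]},
    {"dp":[0,0,0],"angular":[0,0,0]},
    {"dp":[0,0,0],"angular":[0,0,0]},
    {"dp":[0,0,0],"angular":[0,0,0]},
    {"dp":[0,0,0],"angular":[0,0,0]}
  ],
  "gripper": 0,
  "newtons": 70
}}

```text
time: 14.15
position: [461.8, 46.3, 14.5]
tcp_rot: [3.111, 0.421, 0.013]
ft_force: [0.5, -0.9, -1.6]
opening: 10.7
```

Call:
{"op": "step_arm", "data": {
  "plan": [
    {"dp":[0,0,-1],"angular":[0,0,0]},
    {"dp":[0,0,-2],"angular":[0,0,0]},
    {"dp":[0,0,-3],"angular":[0,0,0]},
    {"dp":[0,0,-3],"angular":[0,0,0]},
    {"dp":[0,0,-3],"angular":[0,0,0]},
    {"dp":[0,0,0],"angular":[0,0,0]}
  ]
}}

```text
time: 14.65
position: [456.5, 46.2, 138.5]
tcp_rot: [3.112, 0.421, -0.003]
ft_force: [0.9, 0.2, -1.2]
opening: 10.8
```

```bash
python3 - <<'E'
from h import *
plan([528,-124.5,130],down(-0.019))
E
```

```text
t 14.65 pos [456.5  46.2 138.5] full dp cm [ 2.36 18.36  0.86] rot deg [ 0.06  0.11 16.5 ]
n 6 row dp [0.759 3.001 0.142] ang [0.009 0.018 2.75 ]
```

Call:
{"op": "step_arm", "data": {
  "plan": [
    {"dp":[0.5,2,0],"angular":[0,0,1.8]},
    {"dp":[0.5,2,0],"angular":[0,0,1.8]},
    {"dp":[0.5,2,0],"angular":[0,0,1.8]},
    {"dp":[0.5,2,0],"angular":[0,0,1.8]},
    {"dp":[0.5,2,0],"angular":[0,0,1.8]},
    {"dp":[0.5,2,0],"angular":[0,0,1.8]},
    {"dp":[0.5,2,0],"angular":[0,0,1.8]},
    {"dp":[0.5,2,0],"angular":[0,0,1.8]},
    {"dp":[0.3,1,0],"angular":[0,0,1]},
    {"dp":[0,0,0],"angular":[0,0,0]}
  ]
}}

```text
time: 15.48
position: [526.3, -121.0, 143.8]
tcp_rot: [3.141, -0.014, 0.008]
ft_force: [-0.0, 0.1, -1.5]
opening: 10.6
```

```bash
python3 - <<'E'
from h import *
plan([528,-124.5,40],down(-0.019))
E
```

```text
t 15.48 pos [ 526.3 -121.   143.8] full dp cm [ 0.12  0.35 10.38] rot deg [ 0.02 -0.28  0.56]
n 4 row dp [0.036 0.088 2.596] ang [ 0.004 -0.07   0.14 ]
```

Call:
{"op": "step_arm", "data": {
  "plan": [
    {"dp":[0.15,0.35,0.5],"angular":[0,-0.3,0.5]},
    {"dp":[0,0,2.5],"angular":[0,0,0]},
    {"dp":[0,0,2.5],"angular":[0,0,0]},
    {"dp":[0,0,2.5],"angular":[0,0,0]},
    {"dp":[0,0,1.5],"angular":[0,0,0]},
    {"dp":[0,0,0],"angular":[0,0,0]}
  ]
}}

```text
time: 15.98
position: [528.1, -121.1, 46.3]
tcp_rot: [-3.14, 0.026, -0.002]
ft_force: [-0.2, 0.2, -2.3]
opening: 10.8
```

```bash
python3 - <<'E'
from h import *
plan([528,-124.5,23],down(-0.019))
E
```

```text
t 15.98 pos [ 528.1 -121.1   46.3] full dp cm [-0.01  0.35  2.33] rot deg [-0.07 -0.08  0.15]
n 1 row dp [-0.009  0.347  2.332]
```

Call:
{"op": "step_arm", "data": {
  "plan": [
    {"dp":[0,0.3,0.8],"angular":[0,0,0]},
    {"dp":[0,0.2,0.8],"angular":[0,0,0]},
    {"dp":[0,0,0.4],"angular":[0,0,0]},
    {"dp":[0,0,0.3],"angular":[0,0,0]}
  ]
}}

```text
time: 16.32
position: [528.2, -124.4, 22.6]
tcp_rot: [-3.14, 0.021, -0.002]
ft_force: [-0.1, 0.7, -2.3]
opening: 10.6
```

```bash
python3 - <<'E'
from h import *
plan([528,-124.5,23],down(-0.019))
print(ctrl.get_state()['ft_force'])
E
```

```text
t 16.32 pos [ 528.2 -124.4   22.6] full dp cm [-0.02  0.01 -0.04] rot deg [-0.09 -0.08  0.33]
n 1 row dp [-0.023  0.014 -0.038] ang [-0.092 -0.084  0.329]
[-0.06828619  0.72472281 -2.33981814]
```

Call:
{"op": "step_arm", "data": {
  "plan": [
    {"dp":[0,0,0.15],"angular":[0,0,0]},
    {"dp":[0,0,0.15],"angular":[0,0,0]}
  ]
}}

```text
time: 16.48
position: [528.2, -124.3, 21.7]
tcp_rot: [-3.14, 0.021, -0.0]
ft_force: [-6.9, 2.4, 15.0]
opening: 11.0
```

Call:
{"op": "step_arm", "data": {
  "plan": [
    {"dp":[0,0,0],"angular":[0,0,0]},
    {"dp":[0,0,0],"angular":[0,0,0]},
    {"dp":[0,0,0],"angular":[0,0,0]},
    {"dp":[0,0,-0.5],"angular":[0,0,0]},
    {"dp":[0,0,-2],"angular":[0,0,0]},
    {"dp":[0,0,-3.5],"angular":[0,0,0]},
    {"dp":[0,0,-3.5],"angular":[0,0,0]},
    {"dp":[0,0,-3.5],"angular":[0,0,0]},
    {"dp":[0,0,-3.5],"angular":[0,0,0]},
    {"dp":[0,0,-3],"angular":[0,0,0]}
  ],
  "gripper": 3.2
}}

```text
time: 17.32
position: [524.5, -123.9, 221.3]
tcp_rot: [-3.137, 0.022, 0.014]
ft_force: [1.3, -0.5, -0.9]
opening: 32.1
```

```bash
python3 look.py w4;  python3 - <<'E'
from seg import *
z=np.load('last.npz'); m=dict(intrinsics=z['K'],R=z['R'],t=z['t']); p,d=z['p'],z['d']
W=bp(m,np.argwhere(d>=0),d.ravel()).reshape(480,640,3)
o=colmask(p,'orange')&(d>0)&(W[...,2]<40)&(W[...,0]>440)
print('plate',rect(W[o]),np.median(W[o][:,2]))
plan([483,405,230],down(0.3))
E
```

```text
plate ((523.6185913085938, -124.12075805664062), (60.511741638183594, 139.58895874023438), 89.12650299072266) 12.838151571595326
t 17.37 pos [ 528.4 -125.   228.8] full dp cm [-5.280e+00 -5.293e+01 -5.000e-02] rot deg [ -0.07  -0.13 -17.98]
n 17 row dp [ 0.152 -3.138 -0.005] ang [-0.004 -0.008 -1.058]
```

View pics/w4.png

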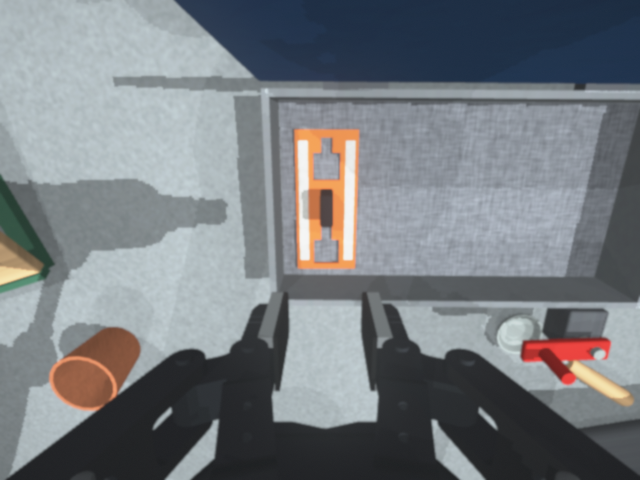

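```bash
cat >> h.py <<'E'
B0=np.radians(17.0)
def brd(yaw=B0): return Rn.from_euler('z',yaw)*Rn.from_euler('y',-.45)*Rn.from_euler('x',np.pi)
NB=brd().apply([0,0,-1]); UB=brd().apply([1,0,0])
E
python3 - <<'E'
from h import *
print(NB,UB)
plan(np.array([530,245.4,74])+110*NB,brd(),12)
E
```

```text
[-0.41595961 -0.12717161  0.9004471 ] [0.86110185 0.26326525 0.43496553]
t 17.37 pos [ 528.4 -125.   228.8] full dp cm [ -4.93 -35.57   5.62] rot deg [  3.94  25.44 -17.51]
n 12 row dp [-0.089 -2.993  0.498] ang [ 0.328  2.12  -1.459]
```

Call:
{"op": "step_arm", "data": {
  "plan": [
    {"dp":[-0.09,-3,0.5],"angular":[0.33,2.12,-1.46]},
    {"dp":[-0.09,-3,0.5],"angular":[0.33,2.12,-1.46]},
    {"dp":[-0.09,-3,0.5],"angular":[0.33,2.12,-1.46]},
    {"dp":[-0.09,-3,0.5],"angular":[0.33,2.12,-1.46]},
    {"dp":[-0.09,-3,0.5],"angular":[0.33,2.12,-1.46]},
    {"dp":[-0.09,-3,0.5],"angular":[0.33,2.12,-1.46]},
    {"dp":[-0.09,-3,0.5],"angular":[0.33,2.12,-1.46]},
    {"dp":[-0.09,-3,0.5],"angular":[0.33,2.12,-1.46]},
    {"dp":[-0.09,-3,0.5],"angular":[0.33,2.12,-1.46]},
    {"dp":[-0.09,-3,0.5],"angular":[0.33,2.12,-1.46]},
    {"dp":[-0.09,-2.6,0.5],"angular":[0.33,2.12,-1.46]},
    {"dp":[0,-1,0.2],"angular":[0.2,1,-0.7]}
  ],
  "gripper": 4
}}

```text
time: 18.37
position: [499.4, 217.9, 189.4]
tcp_rot: [-2.961, -0.435, -0.732]
ft_force: [-0.8, -0.4, 0.3]
opening: 39.8
```

```bash
python3 look.py w5;  cat > blook.py <<'E'
from seg import *
import sys
c=sys.argv[1]
z=np.load('last.npz'); m=dict(intrinsics=z['K'],R=z['R'],t=z['t']); p,d=z['p'],z['d']
W=bp(m,np.argwhere(d>=0),d.ravel()).reshape(480,640,3)
o=colmask(p,c)&(d>0)&(W[...,1]>150)&(W[...,2]>35)&(W[...,2]<130)
n=cv2.connectedComponentsWithStats(cv2.dilate(o.astype(np.uint8),np.ones((9,9)))); k=1+np.argmax(n[2][1:,4]); o&=n[1]==k
P=W[o]; mu=P.mean(0); Vt=np.linalg.svd(P-mu,full_matrices=False)[2]; nn=Vt[2]*np.sign(Vt[2][2]); print('normal',nn.round(3))
Rb=brd().as_matrix(); L=P@Rb  # tool-like coords: x up slope, y, z into board
r=rect(L); print('plate local xy',r,'z',np.median(L[:,2]))
G=(W.reshape(-1,3)@Rb).reshape(480,640,3)
zc=np.median(L[:,2])
g=(d>0)&(p.max(2)<70)&(G[...,2]<zc-15)&(G[...,2]>zc-45)&(abs(G[...,0]-r[0][0])<30)&(abs(G[...,1]-r[0][1])<20)
if g.sum()>5: print('rib',g.sum(),rect(G[g]),'ztop',np.percentile(G[g][:,2],5)-zc)
pc=Rb@np.array([r[0][0],r[0][1],zc]); print('plate face centre',pc.round(1))
plan(pc+90*NB,brd()); plan(pc+5*NB,brd())
E
python3 blook.py red
```

```text
normal [-0.416 -0.13   0.9  ]
plate local xy ((550.0284423828125, -79.45159912109375), (60.016483306884766, 140.1027069091797), 89.91065216064453) z 182.61359411189716
rib 536 ((551.6348876953125, -78.8503189086914), (28.157974243164062, 9.671451568603516), 1.4035953283309937) ztop -34.98942157696649
plate face centre [526.4 244.   74.8]
t 18.42 pos [498.9 218.2 188.9] full dp cm [-2.   -1.69  2.66] rot deg [ 0.62 -1.85 -0.12]
n 2 row dp [-0.991 -0.842  1.341] ang [ 0.31  -0.924 -0.061]
t 18.42 pos [498.9 218.2 188.9] full dp cm [-2.28 -1.78 11.16] rot deg [ 0.62 -1.85 -0.12]
n 4 row dp [-0.535 -0.435  2.798] ang [ 0.155 -0.462 -0.03 ]
```

View pics/w5.png

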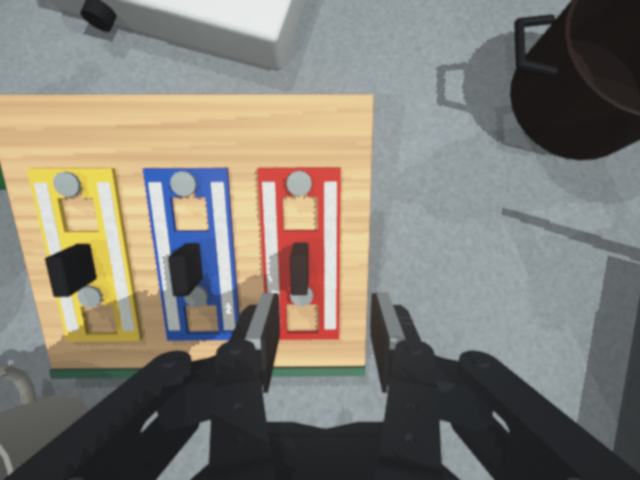

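Call:
{"op": "step_arm", "data": {
  "plan": [
    {"dp":[-1,-0.85,0.7],"angular":[0.3,-0.9,0]},
    {"dp":[-1,-0.85,1.5],"angular":[0.3,-0.9,0]},
    {"dp":[0,0,2],"angular":[0,0,0]},
    {"dp":[0,0,1],"angular":[0,0,0]},
    {"dp":[0,0,0],"angular":[0,0,0]}
  ]
}}

```text
time: 18.83
position: [498.5, 237.6, 132.5]
tcp_rot: [-2.965, -0.44, -0.678]
ft_force: [-0.4, 0.2, -0.2]
opening: 40.0
```

```bash
python3 - <<'E'
from h import *
pc=np.array([526.8,244.2,74.8]); plan(pc+6*NB,brd())
E
```

```text
t 18.83 pos [498.5 237.6 132.5] full dp cm [0.1  0.21 5.86] rot deg [-0.08 -0.01 -0.15]
n 2 row dp [0.048 0.104 2.929]
```

Call:
{"op": "step_arm", "data": {
  "plan": [
    {"dp":[0.1,0.2,1.5],"angular":[0,0,0]},
    {"dp":[0,0,1.8],"angular":[0,0,0]},
    {"dp":[0,0,1.4],"angular":[0,0,0]},
    {"dp":[0,0,0.7],"angular":[0,0,0]},
    {"dp":[0,0,0],"angular":[0,0,0]}
  ]
}}

```text
time: 19.25
position: [526.0, 240.8, 84.7]
tcp_rot: [-2.968, -0.43, -0.679]
ft_force: [0.8, 0.6, 0.2]
opening: 39.9
```

```bash
python3 - <<'E'
from h import *
pc=np.array([526.8,244.2,74.8]); plan(pc+6*NB,brd()); print(ctrl.get_state()['ft_force'])
E
```

```text
t 19.25 pos [526.  240.8  84.7] full dp cm [-0.28 -0.3   0.37] rot deg [ 0.05 -0.   -0.49]
n 1 row dp [-0.277 -0.295  0.37 ] ang [ 0.052 -0.003 -0.49 ]
[0.82538894 0.59856243 0.17871465]
```

Call:
{"op": "step_arm", "data": {
  "plan": [
    {"dp":[-0.1,-0.3,0.3],"angular":[0,0,-0.4]},
    {"dp":[0,0,0],"angular":[0,0,0]}
  ]
}}

```text
time: 19.42
position: [526.1, 243.3, 82.1]
tcp_rot: [-2.969, -0.439, -0.679]
ft_force: [-0.4, 0.0, -0.2]
opening: 39.6
```

Call:
{"op": "step_arm", "data": {
  "plan": [
    {"dp":[0,0,0],"angular":[0,0,0]},
    {"dp":[0,0,0],"angular":[0,0,0]},
    {"dp":[0,0,0],"angular":[0,0,0]},
    {"dp":[0,0,0],"angular":[0,0,0]},
    {"dp":[0,0,0],"angular":[0,0,0]},
    {"dp":[0,0,0],"angular":[0,0,0]}
  ],
  "gripper": 0
}}

```text
time: 19.92
position: [526.1, 243.7, 84.9]
tcp_rot: [-2.967, -0.439, -0.683]
ft_force: [0.2, 0.9, -2.2]
opening: 10.5
```

```bash
python3 - <<'E'
from h import *
pc=np.array([526.8,244.2,74.8]); plan(pc+6*NB,brd()); print(ctrl.get_state()['ft_force'])
E
```

```text
t 19.92 pos [526.1 243.7  84.9] full dp cm [-0.37 -0.03  0.34] rot deg [ 0.08 -0.16 -0.14]
n 1 row dp [-0.368 -0.031  0.343]
[ 0.19149375  0.92393569 -2.171833  ]
```

Call:
{"op": "step_arm", "data": {
  "plan": [
    {"dp":[0.6,0,0],"angular":[0,0,0]},
    {"dp":[0.6,0,0],"angular":[0,0,0]},
    {"dp":[0.6,0,0],"angular":[0,0,0]},
    {"dp":[0.5,0,0],"angular":[0,0,0]},
    {"dp":[0,0,0],"angular":[0,0,0]}
  ]
}}

```text
time: 20.33
position: [547.3, 250.1, 95.3]
tcp_rot: [-2.967, -0.44, -0.681]
ft_force: [-0.3, -0.4, -2.2]
opening: 11.0
```

```bash
python3 - <<'E'
from h import *
p,R,s=cur(); print(brd().inv().apply(p-[526.1,243.7,84.9]),s['ft_force'],R.as_rotvec())
E
```

```text
[24.44706059  0.07328824  0.24753257] [-0.30721223 -0.39227895 -2.18600021] [-2.96749453 -0.43970813 -0.68140616]
```

Slid 24.4 mm with no lateral drift. Lift square off.

Call:
{"op": "step_arm", "data": {
  "plan": [
    {"dp":[0,0,-0.6],"angular":[0,0,0]},
    {"dp":[0,0,-0.8],"angular":[0,0,0]},
    {"dp":[0,0,-1],"angular":[0,0,0]},
    {"dp":[0,0,-1.5],"angular":[0,0,0]},
    {"dp":[0,0,-2.5],"angular":[0,0,0]},
    {"dp":[0,0,-3],"angular":[0,0,0]},
    {"dp":[0,0,-3],"angular":[0,0,0]},
    {"dp":[0,0,0],"angular":[0,0,0]}
  ]
}}

```text
time: 21.0
position: [489.8, 232.3, 212.6]
tcp_rot: [-2.971, -0.44, -0.672]
ft_force: [1.3, 0.6, 0.0]
opening: 10.5
```

```bash
python3 - <<'E'
from h import *
p,R,s=cur(); print(brd().inv().apply(p-[526.1,243.7,84.9]),s['ft_force'],R.as_rotvec(),s['opening'])
# slot -40..: case y = +40
c=np.array([534.2,-244.5]); Rc=lambda x,y: c+np.array([x*np.cos(.019)+y*np.sin(.019),-x*np.sin(.019)+y*np.cos(.019)])
for y in (120,40,-40,-120): print(y,Rc(-8,y))
t=Rc(-8,40); plan([t[0],t[1],150],down(-0.019),14)
E
```

```text
[  21.29216425    0.24196124 -131.53074759] [1.30691428 0.6409258  0.01748613] [-2.97075406 -0.43972196 -0.67244485] 10.530878737906278
120 [ 528.48130678 -124.36966849]
40 [ 526.96139823 -204.35522893]
-40 [ 525.44148968 -284.34078936]
-120 [ 523.92158113 -364.3263498 ]
t 21.00 pos [489.8 232.3 212.6] full dp cm [-10.91  42.87   1.76] rot deg [ -3.96 -25.3   17.63]
n 14 row dp [-0.294  3.147  0.356] ang [-0.283 -1.807  1.259]
```

Call:
{"op": "step_arm", "data": {
  "plan": [
    {"dp":[-0.29,3.15,0.35],"angular":[-0.28,-1.8,1.26]},
    {"dp":[-0.29,3.15,0.35],"angular":[-0.28,-1.8,1.26]},
    {"dp":[-0.29,3.15,0.35],"angular":[-0.28,-1.8,1.26]},
    {"dp":[-0.29,3.15,0.35],"angular":[-0.28,-1.8,1.26]},
    {"dp":[-0.29,3.15,0.35],"angular":[-0.28,-1.8,1.26]},
    {"dp":[-0.29,3.15,0.35],"angular":[-0.28,-1.8,1.26]},
    {"dp":[-0.29,3.15,0.35],"angular":[-0.28,-1.8,1.26]},
    {"dp":[-0.29,3.15,0.35],"angular":[-0.28,-1.8,1.26]},
    {"dp":[-0.29,3.15,0.35],"angular":[-0.28,-1.8,1.26]},
    {"dp":[-0.29,3.15,0.35],"angular":[-0.28,-1.8,1.26]},
    {"dp":[-0.29,3.15,0.35],"angular":[-0.28,-1.8,1.26]},
    {"dp":[-0.29,2,0.2],"angular":[-0.28,-1.8,1.26]}
  ]
}}

```text
time: 22.0
position: [529.4, -139.4, 166.3]
tcp_rot: [-3.124, -0.043, -0.106]
ft_force: [-0.1, 0.5, -1.9]
opening: 10.6
```

```bash
python3 - <<'E'
from h import *
plan([527,-204.3,130],down(-0.019))
p,d=ctrl.grab_frame('top'); cv2.imwrite('pics/t5.png',p[:,:,::-1])
E
```

```text
t 22.00 pos [ 529.4 -139.4  166.3] full dp cm [-0.66  6.53  3.5 ] rot deg [-0.9  -3.86  2.68]
n 3 row dp [-0.159  2.174  1.182] ang [-0.301 -1.287  0.894]
```

View pics/t5.png

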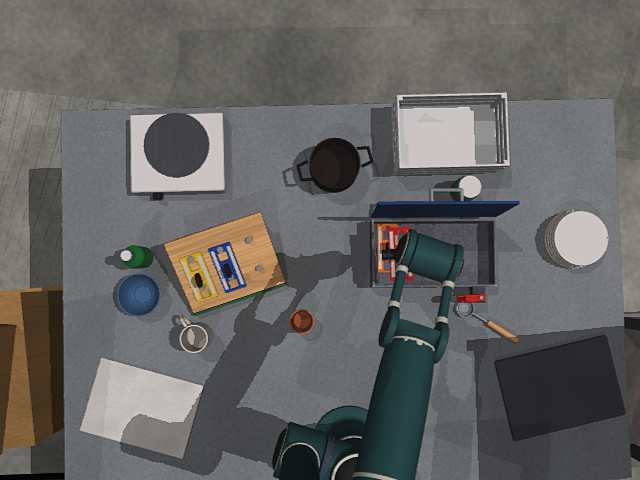

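Call:
{"op": "step_arm", "data": {
  "plan": [
    {"dp":[-0.12,1.6,0.5],"angular":[-0.3,-1.2,0.9]},
    {"dp":[-0.12,1.6,0.5],"angular":[-0.3,-1.2,0.9]},
    {"dp":[-0.12,1.6,0.5],"angular":[-0.3,-1,0.7]},
    {"dp":[-0.1,1,0.5],"angular":[0,0,0]},
    {"dp":[0,0,0],"angular":[0,0,0]}
  ]
}}

```text
time: 22.47
position: [525.2, -204.8, 144.0]
tcp_rot: [3.138, -0.035, 0.006]
ft_force: [0.6, 0.3, -2.4]
opening: 10.6
```

```bash
python3 - <<'E'
from h import *
plan([527,-204.3,50],down(-0.019))
E
```

```text
t 22.47 pos [ 525.2 -204.8  144. ] full dp cm [ 0.14 -0.09  9.4 ] rot deg [ 0.18 -0.23 -0.2 ]
n 3 row dp [ 0.052 -0.025  3.133] ang [ 0.061 -0.077 -0.068]
```

Call:
{"op": "step_arm", "data": {
  "plan": [
    {"dp":[0.1,-0.05,1.5],"angular":[0.2,-0.2,-0.2]},
    {"dp":[0,0,2.5],"angular":[0,0,0]},
    {"dp":[0,0,2.5],"angular":[0,0,0]},
    {"dp":[0,0,2],"angular":[0,0,0]},
    {"dp":[0,0,1],"angular":[0,0,0]},
    {"dp":[0,0,0],"angular":[0,0,0]}
  ]
}}

```text
time: 22.97
position: [527.1, -201.5, 43.6]
tcp_rot: [-3.139, 0.027, -0.007]
ft_force: [-0.6, -0.2, -2.4]
opening: 11.0
```

```bash
python3 - <<'E'
from h import *
plan([527,-204.3,22],down(-0.019))
E
```

```text
t 22.97 pos [ 527.1 -201.5   43.6] full dp cm [-0.01  0.29  2.16] rot deg [-0.15 -0.25  0.12]
n 1 row dp [-0.013  0.29   2.156] ang [-0.149 -0.25   0.116]
```

Call:
{"op": "step_arm", "data": {
  "plan": [
    {"dp":[0,0.3,0.7],"angular":[0,0,0]},
    {"dp":[0,0,0.8],"angular":[0,0,0]},
    {"dp":[0,0,0.4],"angular":[0,0,0]},
    {"dp":[0,0,0.2],"angular":[0,0,0]}
  ]
}}

```text
time: 23.3
position: [528.4, -203.8, 22.3]
tcp_rot: [-3.139, 0.024, -0.01]
ft_force: [-0.1, -0.7, -2.1]
opening: 11.0
```

Call:
{"op": "step_arm", "data": {
  "plan": [
    {"dp":[0,0,0.15],"angular":[0,0,0]},
    {"dp":[0,0,0.15],"angular":[0,0,0]}
  ]
}}

```text
time: 23.47
position: [528.6, -203.8, 21.6]
tcp_rot: [-3.139, 0.024, -0.009]
ft_force: [-6.1, 2.8, 13.0]
opening: 10.4
```

Call:
{"op": "step_arm", "data": {
  "plan": [
    {"dp":[0,0,0],"angular":[0,0,0]},
    {"dp":[0,0,0],"angular":[0,0,0]},
    {"dp":[0,0,0],"angular":[0,0,0]},
    {"dp":[0,0,-0.5],"angular":[0,0,0]},
    {"dp":[0,0,-2],"angular":[0,0,0]},
    {"dp":[0,0,-3.5],"angular":[0,0,0]},
    {"dp":[0,0,-3.5],"angular":[0,0,0]},
    {"dp":[0,0,-3.5],"angular":[0,0,0]},
    {"dp":[0,0,-3.5],"angular":[0,0,0]},
    {"dp":[0,0,-3],"angular":[0,0,0]}
  ],
  "gripper": 3.2
}}

```text
time: 24.3
position: [524.4, -203.2, 221.3]
tcp_rot: [-3.135, 0.024, 0.003]
ft_force: [0.1, 0.4, -0.1]
opening: 32.1
```

```bash
python3 look.py w6;  python3 - <<'E'
from seg import *
pc=np.array([526.6,244.1,74.8])+brd().apply([0,-82,0]); print(pc)
plan(pc+110*NB,brd(),15)
E
```

```text
[502.62552021 322.51698999  74.8       ]
t 24.35 pos [ 528.  -204.8  229. ] full dp cm [ -7.96 -51.21   5.52] rot deg [  4.02  25.06 -17.58]
n 15 row dp [-0.114 -3.46   0.398] ang [ 0.268  1.671 -1.172]
```

View pics/w6.png

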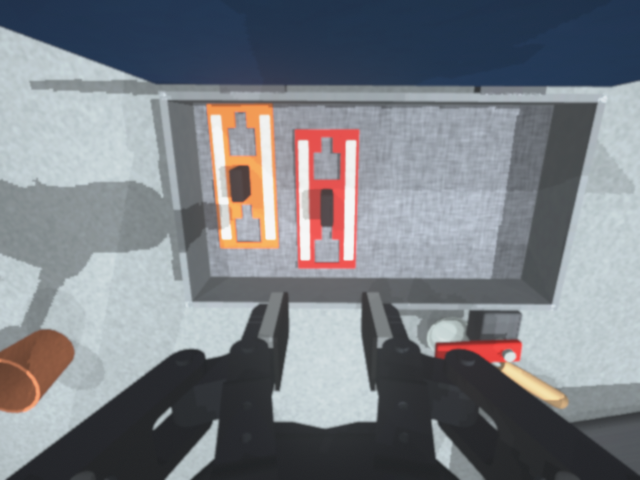

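```bash
cat > inc.py <<'E'
from seg import *
z=np.load('last.npz'); m=dict(intrinsics=z['K'],R=z['R'],t=z['t']); p,d=z['p'],z['d']
W=bp(m,np.argwhere(d>=0),d.ravel()).reshape(480,640,3)
for c in ('orange','red','blue','yellow'):
    o=colmask(p,c)&(d>0)&(W[...,2]<40)&(W[...,0]>440)&(W[...,1]<-70)&(W[...,1]>-415)&(W[...,0]<625)
    if o.sum()<100: continue
    P=W[o]; r=rect(P); mu=P.mean(0); n=np.linalg.svd(P-mu,full_matrices=False)[2][2]
    print(c,[np.round(x,1) for x in r],'z',np.percentile(P[:,2],[5,50,95]).round(1),'n',(n*np.sign(n[2])).round(3))
E
python3 inc.py
```

```text
orange [array([ 548.8, -123.8]), array([ 61.4, 140.1]), np.float64(89.0)] z [11.5 12.9 14.2] n [ 0.001 -0.     1.   ]
red [array([ 524.7, -203.9]), array([ 59.7, 138.4]), np.float64(89.1)] z [11.6 12.8 14.1] n [0.001 0.    1.   ]
```

Call:
{"op": "step_arm", "data": {
  "plan": [
    {"dp":[-0.11,-3.4,0.4],"angular":[0.27,1.67,-1.17]},
    {"dp":[-0.11,-3.4,0.4],"angular":[0.27,1.67,-1.17]},
    {"dp":[-0.11,-3.4,0.4],"angular":[0.27,1.67,-1.17]},
    {"dp":[-0.11,-3.4,0.4],"angular":[0.27,1.67,-1.17]},
    {"dp":[-0.11,-3.4,0.4],"angular":[0.27,1.67,-1.17]},
    {"dp":[-0.11,-3.4,0.4],"angular":[0.27,1.67,-1.17]},
    {"dp":[-0.11,-3.4,0.4],"angular":[0.27,1.67,-1.17]},
    {"dp":[-0.11,-3.4,0.4],"angular":[0.27,1.67,-1.17]},
    {"dp":[-0.11,-3.4,0.4],"angular":[0.27,1.67,-1.17]},
    {"dp":[-0.11,-3.4,0.4],"angular":[0.27,1.67,-1.17]},
    {"dp":[-0.11,-3.4,0.3],"angular":[0.27,1.67,-1.17]},
    {"dp":[-0.11,-2.5,0.3],"angular":[0.27,1.67,-1.17]}
  ],
  "gripper": 4
}}

```text
time: 25.35
position: [494.6, 199.7, 200.5]
tcp_rot: [-3.01, -0.354, -0.631]
ft_force: [1.1, -0.2, -0.7]
opening: 39.8
```

```bash
python3 - <<'E'
from h import *
pc=np.array([502.6,322.5,74.8]); plan(pc+100*NB,brd())
E
```

```text
t 25.35 pos [494.6 199.7 200.5] full dp cm [ -2.08 -11.5    2.95] rot deg [ 1.62  2.12 -3.23]
n 4 row dp [-0.469 -2.877  0.762] ang [ 0.406  0.53  -0.809]
```

Call:
{"op": "step_arm", "data": {
  "plan": [
    {"dp":[-0.45,-2.3,0.3],"angular":[0.4,0.5,-0.8]},
    {"dp":[-0.45,-2.5,0.3],"angular":[0.4,0.5,-0.8]},
    {"dp":[-0.45,-2.5,0.5],"angular":[0.4,0.5,-0.8]},
    {"dp":[-0.3,-1.8,0.5],"angular":[0.3,0.3,-0.6]},
    {"dp":[0,0,0],"angular":[0,0,0]}
  ]
}}

```text
time: 25.77
position: [458.7, 294.4, 180.3]
tcp_rot: [-2.961, -0.451, -0.681]
ft_force: [0.1, 0.4, -1.0]
opening: 40.0
```

```bash
python3 look.py w7; python3 blook.py blue
```

```text
normal [-0.416 -0.127  0.9  ]
plate local xy ((550.379150390625, -161.47357177734375), (138.42274475097656, 58.42521667480469), 0.036633383482694626) z 182.6318572314637
rib 777 ((551.4656982421875, -161.09124755859375), (11.19338321685791, 28.127775192260742), 89.9131088256836) ztop -34.95705451599463
plate face centre [502.7 322.5  74.9]
t 25.82 pos [459.2 293.6 180.8] full dp cm [-0.1  -1.48  2.72] rot deg [-0.25 -0.15  0.24]
n 1 row dp [-0.1   -1.483  2.716] ang [-0.253 -0.153  0.243]
t 25.82 pos [459.2 293.6 180.8] full dp cm [-0.12 -1.45 11.22] rot deg [-0.25 -0.15  0.24]
n 4 row dp [-0.029 -0.366  2.803] ang [-0.063 -0.038  0.061]
```

View pics/w7.png

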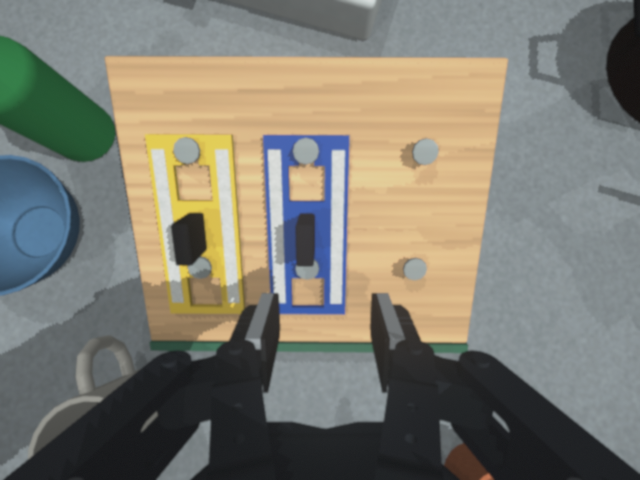

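Call:
{"op": "step_arm", "data": {
  "plan": [
    {"dp":[-0.05,-0.75,0.7],"angular":[0,0,0.2]},
    {"dp":[0,-0.7,2],"angular":[0,0,0]},
    {"dp":[0,0,2],"angular":[0,0,0]},
    {"dp":[0,0,1],"angular":[0,0,0]},
    {"dp":[0,0,0],"angular":[0,0,0]}
  ]
}}

```text
time: 26.23
position: [482.7, 314.5, 133.4]
tcp_rot: [-2.958, -0.442, -0.692]
ft_force: [-0.5, -0.6, 0.0]
opening: 39.7
```

```bash
python3 - <<'E'
from h import *
pc=np.array([503,322.6,74.9]); plan(pc+6*NB,brd())
E
```

```text
t 26.23 pos [482.7 314.5 133.4] full dp cm [-0.64 -0.16  5.61] rot deg [-0.26 -0.6  -0.07]
n 2 row dp [-0.313 -0.081  2.805] ang [-0.128 -0.302 -0.034]
```

Call:
{"op": "step_arm", "data": {
  "plan": [
    {"dp":[-0.6,-0.15,1.2],"angular":[-0.3,-0.6,0]},
    {"dp":[0,0,1.8],"angular":[0,0,0]},
    {"dp":[0,0,1.4],"angular":[0,0,0]},
    {"dp":[0,0,0.7],"angular":[0,0,0]},
    {"dp":[0,0,0],"angular":[0,0,0]}
  ]
}}

```text
time: 26.65
position: [503.1, 318.1, 88.2]
tcp_rot: [-2.968, -0.432, -0.686]
ft_force: [-0.6, -0.4, -0.3]
opening: 39.9
```

```bash
python3 - <<'E'
from h import *
pc=np.array([503,322.6,74.9]); plan(pc+6*NB,brd())
E
```

```text
t 26.65 pos [503.1 318.1  88.2] full dp cm [-0.47 -0.44  0.65] rot deg [ 0.21 -0.24 -0.41]
n 1 row dp [-0.472 -0.436  0.647] ang [ 0.207 -0.241 -0.405]
```

Call:
{"op": "step_arm", "data": {
  "plan": [
    {"dp":[-0.35,-0.4,0.6],"angular":[0,-0.2,-0.4]},
    {"dp":[0,0,0],"angular":[0,0,0]}
  ]
}}

```text
time: 26.82
position: [502.3, 321.2, 82.3]
tcp_rot: [-2.97, -0.44, -0.683]
ft_force: [-0.2, -0.2, -0.7]
opening: 39.9
```

Call:
{"op": "step_arm", "data": {
  "plan": [
    {"dp":[0,0,0],"angular":[0,0,0]},
    {"dp":[0,0,0],"angular":[0,0,0]},
    {"dp":[0,0,0],"angular":[0,0,0]},
    {"dp":[0,0,0],"angular":[0,0,0]},
    {"dp":[0,0,0],"angular":[0,0,0]},
    {"dp":[0,0,0],"angular":[0,0,0]}
  ],
  "gripper": 0
}}

```text
time: 27.32
position: [502.2, 321.7, 84.8]
tcp_rot: [-2.968, -0.441, -0.686]
ft_force: [-0.1, -0.1, -1.4]
opening: 11.0
```

```bash
python3 - <<'E'
from h import *
pc=np.array([503,322.6,74.9]); plan(pc+6*NB,brd()); print(ctrl.get_state()['ft_force'])
E
```

```text
t 27.32 pos [502.2 321.7  84.8] full dp cm [-0.34 -0.06  0.34] rot deg [ 0.21 -0.23 -0.06]
n 1 row dp [-0.338 -0.06   0.34 ] ang [ 0.208 -0.234 -0.061]
[-0.08972624 -0.08293671 -1.3728059 ]
```

Same as for red; slide then lift.

Call:
{"op": "step_arm", "data": {
  "plan": [
    {"dp":[0.6,0,0],"angular":[0,0,0]},
    {"dp":[0.6,0,0],"angular":[0,0,0]},
    {"dp":[0.6,0,0],"angular":[0,0,0]},
    {"dp":[0.5,0,0],"angular":[0,0,0]},
    {"dp":[0,0,0],"angular":[0,0,0]}
  ]
}}

```text
time: 27.73
position: [523.8, 328.4, 95.8]
tcp_rot: [-2.968, -0.441, -0.686]
ft_force: [0.2, -0.5, -0.1]
opening: 10.8
```

```bash
python3 - <<'E'
from h import *
p,R,s=cur(); print(brd().inv().apply(p-[502.2,321.7,84.8]),s['ft_force'],s['opening'])
E
```

```text
[25.19301019 -0.09515143 -0.07478496] [ 0.24478271 -0.52342424 -0.0679181 ] 10.828045166682992
```

Call:
{"op": "step_arm", "data": {
  "plan": [
    {"dp":[-0.05,0,-0.6],"angular":[0,0,0]},
    {"dp":[0,0,-0.8],"angular":[0,0,0]},
    {"dp":[0,0,-1],"angular":[0,0,0]},
    {"dp":[0,0,-1.5],"angular":[0,0,0]},
    {"dp":[0,0,-2.5],"angular":[0,0,0]},
    {"dp":[0,0,-3],"angular":[0,0,0]},
    {"dp":[0,0,-3],"angular":[0,0,0]},
    {"dp":[0,0,0],"angular":[0,0,0]}
  ]
}}

```text
time: 28.4
position: [465.8, 310.3, 212.8]
tcp_rot: [-2.972, -0.441, -0.678]
ft_force: [1.1, 1.3, -0.4]
opening: 10.8
```

```bash
python3 - <<'E'
from h import *
print(ctrl.get_state()['ft_force'],ctrl.get_state()['opening'])
plan([525.5,-284.3,150],down(-0.019),17)
E
```

```text
[ 1.10100594  1.28632504 -0.41290439] 10.773357543704655
t 28.40 pos [465.8 310.3 212.8] full dp cm [-13.19  58.62   0.86] rot deg [ -3.82 -25.49  17.67]
n 17 row dp [-0.241  3.533  0.289] ang [-0.225 -1.499  1.039]
```

Call:
{"op": "step_arm", "data": {
  "plan": [
    {"dp":[-0.24,3.5,0.29],"angular":[-0.22,-1.5,1.04]},
    {"dp":[-0.24,3.5,0.29],"angular":[-0.22,-1.5,1.04]},
    {"dp":[-0.24,3.5,0.29],"angular":[-0.22,-1.5,1.04]},
    {"dp":[-0.24,3.5,0.29],"angular":[-0.22,-1.5,1.04]},
    {"dp":[-0.24,3.5,0.29],"angular":[-0.22,-1.5,1.04]},
    {"dp":[-0.24,3.5,0.29],"angular":[-0.22,-1.5,1.04]},
    {"dp":[-0.24,3.5,0.29],"angular":[-0.22,-1.5,1.04]},
    {"dp":[-0.24,3.5,0.29],"angular":[-0.22,-1.5,1.04]},
    {"dp":[-0.24,3.5,0.29],"angular":[-0.22,-1.5,1.04]},
    {"dp":[-0.24,3.5,0.29],"angular":[-0.22,-1.5,1.04]},
    {"dp":[-0.24,3.5,0.29],"angular":[-0.22,-1.5,1.04]},
    {"dp":[-0.24,3.5,0.29],"angular":[-0.22,-1.5,1.04]}
  ]
}}

```text
time: 29.4
position: [528.9, -109.9, 172.7]
tcp_rot: [-3.101, -0.13, -0.212]
ft_force: [0.5, 0.1, -1.8]
opening: 10.8
```

```bash
python3 - <<'E'
from h import *
print(ctrl.get_state()['ft_force'],ctrl.get_state()['opening'])
plan([525.5,-284.3,135],down(-0.019),7)
E
```

```text
[ 0.46612255  0.10071854 -1.82736759] 10.779985135955629
t 29.40 pos [ 528.9 -109.9  172.7] full dp cm [-2.27 17.43  3.06] rot deg [-1.82 -7.81  5.88]
n 7 row dp [-0.188  2.497  0.488] ang [-0.26  -1.115  0.84 ]
```

Call:
{"op": "step_arm", "data": {
  "plan": [
    {"dp":[-0.19,2.4,0.3],"angular":[-0.26,-1.1,0.84]},
    {"dp":[-0.19,2.4,0.3],"angular":[-0.26,-1.1,0.84]},
    {"dp":[-0.19,2.4,0.3],"angular":[-0.26,-1.1,0.84]},
    {"dp":[-0.19,2.4,0.4],"angular":[-0.26,-1.1,0.84]},
    {"dp":[-0.19,2.4,0.4],"angular":[-0.26,-1.1,0.84]},
    {"dp":[-0.19,2.2,0.5],"angular":[-0.26,-1.1,0.84]},
    {"dp":[0,0.8,0],"angular":[0,0,0]},
    {"dp":[0,0,0],"angular":[0,0,0]}
  ]
}}

```text
time: 30.07
position: [522.7, -273.6, 145.8]
tcp_rot: [-3.14, 0.024, -0.025]
ft_force: [-0.1, 0.9, -1.8]
opening: 10.5
```

```bash
python3 - <<'E'
from h import *
plan([525.5,-284.3,50],down(-0.019))
E
```

```text
t 30.07 pos [ 522.7 -273.6  145.8] full dp cm [0.15 1.08 9.58] rot deg [-0.07 -0.91  0.22]
n 3 row dp [0.067 0.358 3.194] ang [-0.023 -0.305  0.074]
```

Call:
{"op": "step_arm", "data": {
  "plan": [
    {"dp":[0.1,0.9,0.5],"angular":[0,-0.9,0.2]},
    {"dp":[0.05,0.4,2.5],"angular":[0,0,0]},
    {"dp":[0,0,2.5],"angular":[0,0,0]},
    {"dp":[0,0,2.3],"angular":[0,0,0]},
    {"dp":[0,0,1],"angular":[0,0,0]},
    {"dp":[0,0,0],"angular":[0,0,0]}
  ]
}}

```text
time: 30.57
position: [527.0, -285.2, 58.1]
tcp_rot: [3.141, -0.024, 0.008]
ft_force: [-0.8, 0.2, -1.5]
opening: 10.8
```

```bash
python3 - <<'E'
from h import *
plan([525.5,-284.3,22.3],down(-0.019))
E
```

```text
t 30.57 pos [ 527.  -285.2   58.1] full dp cm [-0.17 -0.09  3.58] rot deg [ 0.04 -0.31  0.2 ]
n 2 row dp [-0.083 -0.043  1.791] ang [ 0.018 -0.154  0.1  ]
```

Call:
{"op": "step_arm", "data": {
  "plan": [
    {"dp":[-0.1,-0.1,1],"angular":[0,-0.3,0.2]},
    {"dp":[0,0,1.2],"angular":[0,0,0]},
    {"dp":[0,0,0.9],"angular":[0,0,0]},
    {"dp":[0,0,0.4],"angular":[0,0,0]},
    {"dp":[0,0,0],"angular":[0,0,0]}
  ]
}}

```text
time: 30.98
position: [528.3, -283.3, 23.0]
tcp_rot: [3.139, -0.026, 0.005]
ft_force: [-0.7, 0.2, -1.3]
opening: 10.9
```

Call:
{"op": "step_arm", "data": {
  "plan": [
    {"dp":[0,0,0.15],"angular":[0,0,0]},
    {"dp":[0,0,0.15],"angular":[0,0,0]}
  ]
}}

```text
time: 31.15
position: [528.9, -283.7, 21.6]
tcp_rot: [3.139, -0.026, 0.005]
ft_force: [-7.2, 4.1, 15.3]
opening: 10.8
```

Call:
{"op": "step_arm", "data": {
  "plan": [
    {"dp":[0,0,0],"angular":[0,0,0]},
    {"dp":[0,0,0],"angular":[0,0,0]},
    {"dp":[0,0,0],"angular":[0,0,0]},
    {"dp":[0,0,-0.5],"angular":[0,0,0]},
    {"dp":[0,0,-2],"angular":[0,0,0]},
    {"dp":[0,0,-3.5],"angular":[0,0,0]},
    {"dp":[0,0,-3.5],"angular":[0,0,0]},
    {"dp":[0,0,-3.5],"angular":[0,0,0]},
    {"dp":[0,0,-3.5],"angular":[0,0,0]},
    {"dp":[0,0,-3],"angular":[0,0,0]}
  ],
  "gripper": 3.2
}}

```text
time: 31.98
position: [523.9, -281.2, 219.3]
tcp_rot: [-3.138, 0.027, 0.012]
ft_force: [1.1, 0.3, 0.5]
opening: 31.9
```

```bash
python3 look.py w8; python3 inc.py; python3 - <<'E'
from seg import *
pc=np.array([478.7,400.9,74.9])
plan(pc+105*NB,brd(),19)
E
```

```text
orange [array([ 548.9, -124.4]), array([ 61.2, 140.3]), np.float64(89.4)] z [11.2 12.9 14.3] n [ 0.001 -0.003  1.   ]
red [array([ 525.2, -203.9]), array([ 60.4, 139. ]), np.float64(89.1)] z [11.6 12.9 14.2] n [0.    0.001 1.   ]
blue [array([ 525.3, -283.8]), array([ 59.8, 139.5]), np.float64(88.9)] z [11.6 12.9 14.1] n [-0.    -0.001  1.   ]
t 32.03 pos [ 527.4 -283.2  227.1] full dp cm [-10.43 -66.91   5.62] rot deg [  4.18  25.45 -17.67]
n 19 row dp [-0.093 -3.571  0.333] ang [ 0.22  1.34 -0.93]
```

View pics/w8.png

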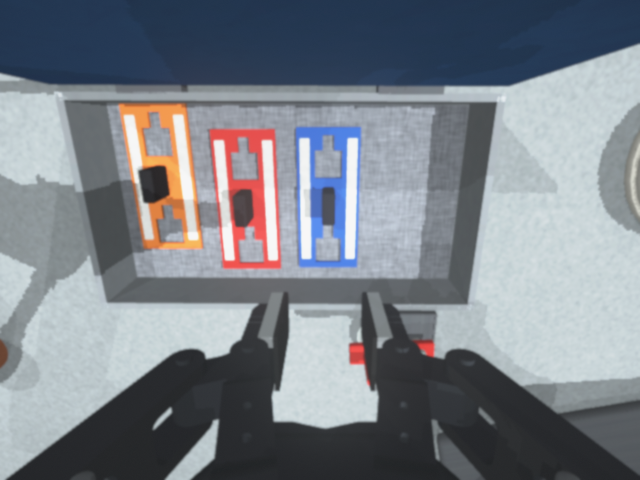

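Call:
{"op": "step_arm", "data": {
  "plan": [
    {"dp":[-0.09,-3.55,0.25],"angular":[0.22,1.34,-0.93]},
    {"dp":[-0.09,-3.55,0.25],"angular":[0.22,1.34,-0.93]},
    {"dp":[-0.09,-3.55,0.25],"angular":[0.22,1.34,-0.93]},
    {"dp":[-0.09,-3.55,0.25],"angular":[0.22,1.34,-0.93]},
    {"dp":[-0.09,-3.55,0.25],"angular":[0.22,1.34,-0.93]},
    {"dp":[-0.09,-3.55,0.25],"angular":[0.22,1.34,-0.93]},
    {"dp":[-0.09,-3.55,0.25],"angular":[0.22,1.34,-0.93]},
    {"dp":[-0.09,-3.55,0.25],"angular":[0.22,1.34,-0.93]},
    {"dp":[-0.09,-3.55,0.25],"angular":[0.22,1.34,-0.93]},
    {"dp":[-0.09,-3.55,0.25],"angular":[0.22,1.34,-0.93]},
    {"dp":[-0.09,-3.55,0.25],"angular":[0.22,1.34,-0.93]},
    {"dp":[-0.09,-3.55,0.25],"angular":[0.22,1.34,-0.93]}
  ],
  "gripper": 4
}}

```text
time: 33.03
position: [497.5, 147.3, 211.7]
tcp_rot: [-3.059, -0.27, -0.507]
ft_force: [0.5, 0.0, -0.2]
opening: 40.2
```

```bash
python3 - <<'E'
from h import *
pc=np.array([478.7,400.9,74.9]); plan(pc+100*NB,brd())
E
```

```text
t 33.03 pos [497.5 147.3 211.7] full dp cm [ -3.14 -24.77   3.89] rot deg [ 2.59  6.95 -6.39]
n 8 row dp [-0.267 -3.104  0.528] ang [ 0.324  0.869 -0.798]
```

Call:
{"op": "step_arm", "data": {
  "plan": [
    {"dp":[-0.27,-3,0.3],"angular":[0.32,0.87,-0.8]},
    {"dp":[-0.27,-3,0.3],"angular":[0.32,0.87,-0.8]},
    {"dp":[-0.27,-3,0.3],"angular":[0.32,0.87,-0.8]},
    {"dp":[-0.27,-3,0.3],"angular":[0.32,0.87,-0.8]},
    {"dp":[-0.27,-3,0.4],"angular":[0.32,0.87,-0.8]},
    {"dp":[-0.27,-3,0.5],"angular":[0.32,0.87,-0.8]},
    {"dp":[-0.27,-3,0.5],"angular":[0.32,0.87,-0.8]},
    {"dp":[-0.2,-1.2,0.5],"angular":[0.2,0.5,-0.5]},
    {"dp":[0,0,0],"angular":[0,0,0]}
  ]
}}

```text
time: 33.78
position: [433.2, 379.7, 180.5]
tcp_rot: [-2.951, -0.453, -0.694]
ft_force: [-0.0, -0.6, -1.0]
opening: 40.2
```

```bash
python3 look.py w9; python3 blook.py yellow
```

```text
normal [-0.416 -0.128  0.9  ]
plate local xy ((548.7969360351562, -243.68260192871094), (143.28695678710938, 61.96462631225586), 0.24861247837543488) z 182.69691267224505
plate face centre [477.3 400.7  74.2]
t 33.83 pos [433.7 379.2 181.1] full dp cm [-0.36 -0.76  2.72] rot deg [-0.55 -0.76  0.3 ]
n 1 row dp [-0.355 -0.764  2.72 ] ang [-0.552 -0.757  0.3  ]
t 33.83 pos [433.7 379.2 181.1] full dp cm [-0.47 -0.68 11.22] rot deg [-0.55 -0.76  0.3 ]
n 4 row dp [-0.103 -0.18   2.805] ang [-0.138 -0.189  0.075]
```

View pics/w9.png

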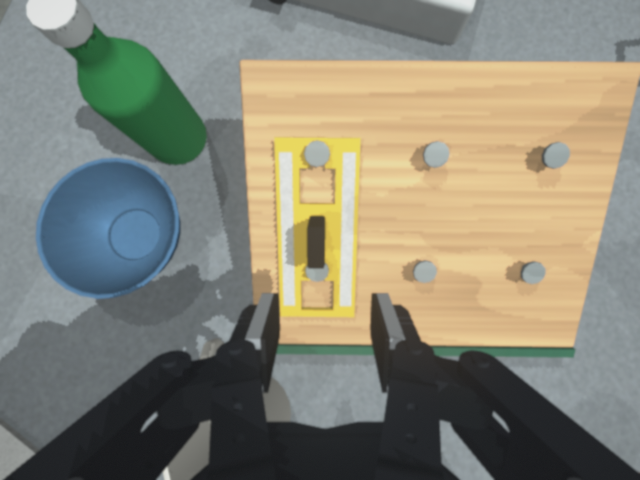

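Call:
{"op": "step_arm", "data": {
  "plan": [
    {"dp":[-0.1,-0.4,0.7],"angular":[-0.3,-0.4,0.3]},
    {"dp":[-0.1,-0.4,2],"angular":[-0.2,-0.3,0]},
    {"dp":[0,0,2],"angular":[0,0,0]},
    {"dp":[0,0,1],"angular":[0,0,0]},
    {"dp":[0,0,0],"angular":[0,0,0]}
  ]
}}

```text
time: 34.25
position: [457.8, 392.9, 131.0]
tcp_rot: [-2.964, -0.432, -0.686]
ft_force: [-0.3, -0.0, -0.9]
opening: 40.2
```

```bash
python3 - <<'E'
from h import *
pc=np.array([479,401,74.9]); plan(pc+6*NB,brd())
E
```

```text
t 34.25 pos [457.8 392.9 131. ] full dp cm [-0.43 -0.15  5.44] rot deg [-0.01 -0.28 -0.4 ]
n 2 row dp [-0.212 -0.074  2.719] ang [-0.003 -0.142 -0.202]
```

Call:
{"op": "step_arm", "data": {
  "plan": [
    {"dp":[-0.45,-0.2,1.2],"angular":[0,-0.3,-0.4]},
    {"dp":[0,-0.1,1.8],"angular":[0,0,0]},
    {"dp":[0,0,1.4],"angular":[0,0,0]},
    {"dp":[0,0,0.7],"angular":[0,0,0]},
    {"dp":[0,0,0],"angular":[0,0,0]}
  ]
}}

```text
time: 34.67
position: [478.8, 398.5, 84.9]
tcp_rot: [-2.969, -0.431, -0.682]
ft_force: [-1.0, 0.0, -0.4]
opening: 40.0
```

```bash
python3 - <<'E'
from h import *
pc=np.array([479,401,74.9]); plan(pc+6*NB,brd())
E
```

```text
t 34.67 pos [478.8 398.5  84.9] full dp cm [-0.35 -0.24  0.33] rot deg [ 0.17 -0.11 -0.45]
n 1 row dp [-0.355 -0.237  0.335] ang [ 0.168 -0.11  -0.452]
```

Call:
{"op": "step_arm", "data": {
  "plan": [
    {"dp":[-0.25,-0.25,0.3],"angular":[0,0,-0.4]},
    {"dp":[0,0,0],"angular":[0,0,0]}
  ]
}}

```text
time: 34.83
position: [477.9, 400.0, 81.9]
tcp_rot: [-2.969, -0.439, -0.684]
ft_force: [-0.2, -0.2, 0.4]
opening: 40.0
```

Call:
{"op": "step_arm", "data": {
  "plan": [
    {"dp":[0,0,0],"angular":[0,0,0]},
    {"dp":[0,0,0],"angular":[0,0,0]},
    {"dp":[0,0,0],"angular":[0,0,0]},
    {"dp":[0,0,0],"angular":[0,0,0]},
    {"dp":[0,0,0],"angular":[0,0,0]},
    {"dp":[0,0,0],"angular":[0,0,0]}
  ],
  "gripper": 0
}}

```text
time: 35.33
position: [477.7, 400.6, 84.9]
tcp_rot: [-2.967, -0.439, -0.687]
ft_force: [0.9, -0.1, -1.0]
opening: 10.6
```

```bash
python3 - <<'E'
from h import *
pc=np.array([479,401,74.9]); plan(pc+6*NB,brd()); print(ctrl.get_state()['ft_force'])
E
```

```text
t 35.33 pos [477.7 400.6  84.9] full dp cm [-0.31  0.    0.36] rot deg [ 0.14 -0.3  -0.15]
n 1 row dp [-0.313  0.004  0.358] ang [ 0.136 -0.301 -0.152]
[ 0.86821706 -0.05860243 -1.04116485]
```

Call:
{"op": "step_arm", "data": {
  "plan": [
    {"dp":[0.6,0,0],"angular":[0,0,0]},
    {"dp":[0.6,0,0],"angular":[0,0,0]},
    {"dp":[0.6,0,0],"angular":[0,0,0]},
    {"dp":[0.4,0,0],"angular":[0,0,0]},
    {"dp":[0,0,0],"angular":[0,0,0]}
  ]
}}

```text
time: 35.75
position: [498.4, 406.9, 95.2]
tcp_rot: [-2.967, -0.439, -0.687]
ft_force: [0.7, -0.9, -1.6]
opening: 10.8
```

```bash
python3 - <<'E'
from h import *
p,R,s=cur(); print(brd().inv().apply(p-[477.7,400.6,84.9]),s['ft_force'],s['opening'])
E
```

```text
[ 2.39504492e+01 -2.20821067e-02  8.66584034e-02] [ 0.72996717 -0.94770781 -1.56424919] 10.751538087869513
```

Call:
{"op": "step_arm", "data": {
  "plan": [
    {"dp":[0,0,-0.6],"angular":[0,0,0]},
    {"dp":[0,0,-0.8],"angular":[0,0,0]},
    {"dp":[0,0,-1],"angular":[0,0,0]},
    {"dp":[0,0,-1.5],"angular":[0,0,0]},
    {"dp":[0,0,-2.5],"angular":[0,0,0]},
    {"dp":[0,0,-3],"angular":[0,0,0]},
    {"dp":[0,0,-3],"angular":[0,0,0]},
    {"dp":[0,0,0],"angular":[0,0,0]}
  ]
}}

```text
time: 36.42
position: [441.2, 388.7, 212.6]
tcp_rot: [-2.971, -0.439, -0.68]
ft_force: [0.5, 0.9, 0.3]
opening: 10.7
```

```bash
python3 - <<'E'
from h import *
print(ctrl.get_state()['ft_force'],ctrl.get_state()['opening'])
plan([524,-364.3,150],down(-0.019),20)
E
```

```text
[0.53771215 0.93977146 0.25300206] 10.723350262952595
t 36.42 pos [441.2 388.7 212.6] full dp cm [-15.23  74.47  -0.21] rot deg [ -3.88 -25.56  17.59]
n 20 row dp [-0.196  3.807  0.236] ang [-0.194 -1.278  0.88 ]
```

Call:
{"op": "step_arm", "data": {
  "plan": [
    {"dp":[-0.2,3.7,0.22],"angular":[-0.19,-1.28,0.88]},
    {"dp":[-0.2,3.7,0.22],"angular":[-0.19,-1.28,0.88]},
    {"dp":[-0.2,3.7,0.22],"angular":[-0.19,-1.28,0.88]},
    {"dp":[-0.2,3.7,0.22],"angular":[-0.19,-1.28,0.88]},
    {"dp":[-0.2,3.7,0.22],"angular":[-0.19,-1.28,0.88]},
    {"dp":[-0.2,3.7,0.22],"angular":[-0.19,-1.28,0.88]},
    {"dp":[-0.2,3.7,0.22],"angular":[-0.19,-1.28,0.88]},
    {"dp":[-0.2,3.7,0.22],"angular":[-0.19,-1.28,0.88]},
    {"dp":[-0.2,3.7,0.22],"angular":[-0.19,-1.28,0.88]},
    {"dp":[-0.2,3.7,0.22],"angular":[-0.19,-1.28,0.88]},
    {"dp":[-0.2,3.7,0.22],"angular":[-0.19,-1.28,0.88]},
    {"dp":[-0.2,3.7,0.22],"angular":[-0.19,-1.28,0.88]}
  ]
}}

```text
time: 37.42
position: [519.3, -53.7, 180.0]
tcp_rot: [-3.083, -0.184, -0.288]
ft_force: [-0.3, 0.5, -0.8]
opening: 10.6
```

```bash
python3 - <<'E'
from h import *
print(ctrl.get_state()['ft_force'],ctrl.get_state()['opening'])
plan([524,-364.3,140],down(-0.019),11)
E
```

```text
[-0.34989961  0.47738891 -0.76989466] 10.55430080901707
t 37.42 pos [519.3 -53.7 180. ] full dp cm [-3.84 30.99  2.44] rot deg [ -2.39 -10.65   7.9 ]
n 11 row dp [-0.151  2.831  0.3  ] ang [-0.217 -0.968  0.718]
```

Call:
{"op": "step_arm", "data": {
  "plan": [
    {"dp":[-0.15,2.8,0.15],"angular":[-0.22,-1,0.72]},
    {"dp":[-0.15,2.8,0.15],"angular":[-0.22,-1,0.72]},
    {"dp":[-0.15,2.8,0.15],"angular":[-0.22,-1,0.72]},
    {"dp":[-0.15,2.8,0.15],"angular":[-0.22,-1,0.72]},
    {"dp":[-0.15,2.8,0.15],"angular":[-0.22,-1,0.72]},
    {"dp":[-0.15,2.8,0.15],"angular":[-0.22,-1,0.72]},
    {"dp":[-0.15,2.8,0.3],"angular":[-0.22,-1,0.72]},
    {"dp":[-0.15,2.8,0.3],"angular":[-0.22,-1,0.72]},
    {"dp":[-0.15,2.8,0.3],"angular":[-0.22,-1,0.72]},
    {"dp":[-0.15,2.4,0.3],"angular":[-0.22,-1,0.72]},
    {"dp":[0,0.7,0],"angular":[0,0,0]},
    {"dp":[0,0,0],"angular":[0,0,0]}
  ]
}}

```text
time: 38.42
position: [518.2, -357.7, 149.6]
tcp_rot: [3.139, -0.03, 0.007]
ft_force: [-0.1, 0.2, -1.4]
opening: 10.7
```

```bash
python3 - <<'E'
from h import *
plan([524,-364.3,50],down(-0.019))
E
```

```text
t 38.42 pos [ 518.2 -357.7  149.6] full dp cm [0.55 0.63 9.97] rot deg [ 0.14 -0.24 -0.01]
n 4 row dp [0.138 0.157 2.491]
```

Call:
{"op": "step_arm", "data": {
  "plan": [
    {"dp":[0.5,0.6,0.8],"angular":[0,-0.2,0]},
    {"dp":[0,0.3,2.5],"angular":[0,0,0]},
    {"dp":[0,0,2.5],"angular":[0,0,0]},
    {"dp":[0,0,2.3],"angular":[0,0,0]},
    {"dp":[0,0,1],"angular":[0,0,0]},
    {"dp":[0,0,0],"angular":[0,0,0]}
  ]
}}

```text
time: 38.92
position: [526.8, -363.7, 56.9]
tcp_rot: [3.138, -0.024, 0.011]
ft_force: [-0.3, 0.6, -1.1]
opening: 10.4
```

```bash
python3 - <<'E'
from h import *
plan([524,-364.3,22.3],down(-0.019))
E
```

```text
t 38.92 pos [ 526.8 -363.7   56.9] full dp cm [-0.3   0.05  3.46] rot deg [ 0.21 -0.4   0.22]
n 2 row dp [-0.147  0.029  1.731] ang [ 0.103 -0.201  0.109]
```

Call:
{"op": "step_arm", "data": {
  "plan": [
    {"dp":[-0.25,0.05,1],"angular":[0.2,-0.4,0.2]},
    {"dp":[0,0,1.2],"angular":[0,0,0]},
    {"dp":[0,0,0.8],"angular":[0,0,0]},
    {"dp":[0,0,0.4],"angular":[0,0,0]},
    {"dp":[0,0,0],"angular":[0,0,0]}
  ]
}}

```text
time: 39.33
position: [526.3, -363.0, 22.4]
tcp_rot: [3.14, -0.026, 0.004]
ft_force: [0.5, -1.2, -1.6]
opening: 10.6
```

Call:
{"op": "step_arm", "data": {
  "plan": [
    {"dp":[0,0,0.15],"angular":[0,0,0]},
    {"dp":[0,0,0.1],"angular":[0,0,0]}
  ]
}}

```text
time: 39.5
position: [527.2, -363.7, 21.7]
tcp_rot: [3.139, -0.026, 0.006]
ft_force: [-1.9, 0.5, 2.1]
opening: 10.7
```

Call:
{"op": "step_arm", "data": {
  "plan": [
    {"dp":[0,0,0],"angular":[0,0,0]},
    {"dp":[0,0,0],"angular":[0,0,0]},
    {"dp":[0,0,0],"angular":[0,0,0]},
    {"dp":[0,0,-0.5],"angular":[0,0,0]},
    {"dp":[0,0,-2],"angular":[0,0,0]},
    {"dp":[0,0,-3.5],"angular":[0,0,0]},
    {"dp":[0,0,-3.5],"angular":[0,0,0]},
    {"dp":[0,0,-3.5],"angular":[0,0,0]},
    {"dp":[0,0,-3.5],"angular":[0,0,0]},
    {"dp":[0,0,-3.5],"angular":[0,0,0]},
    {"dp":[0,0,0],"angular":[0,0,0]}
  ],
  "gripper": 3.2
}}

```text
time: 40.42
position: [525.7, -363.3, 232.9]
tcp_rot: [3.139, -0.027, 0.006]
ft_force: [1.1, -0.5, 1.5]
opening: 31.8
```

```bash
python3 look.py w10; python3 inc.py; python3 - <<'E'
from seg import *
p,d=ctrl.grab_frame('top'); cv2.imwrite('pics/t10.png',p[:,:,::-1])
z=np.load('last.npz'); m=dict(intrinsics=z['K'],R=z['R'],t=z['t']); p,d=z['p'],z['d']
pl,R,s=cur(); print(pl)
E
```

```text
orange [array([ 548.7, -123.3]), array([ 63.9, 140.4]), np.float64(89.3)] z [10.7 12.9 14.3] n [ 0.003 -0.003  1.   ]
red [array([ 524.8, -204.1]), array([ 60.7, 139.3]), np.float64(89.1)] z [11.4 12.9 14.3] n [ 0.001 -0.001  1.   ]
blue [array([ 525.3, -283.6]), array([ 60.6, 139. ]), np.float64(89.0)] z [11.6 12.9 14.2] n [ 0. -0.  1.]
yellow [array([ 524.3, -363.9]), array([ 59.7, 139.8]), np.float64(89.1)] z [11.6 12.9 14.2] n [ 0.001 -0.002  1.   ]
[ 523.35533157 -361.57806661  226.49367238]
```

View pics/w10.png

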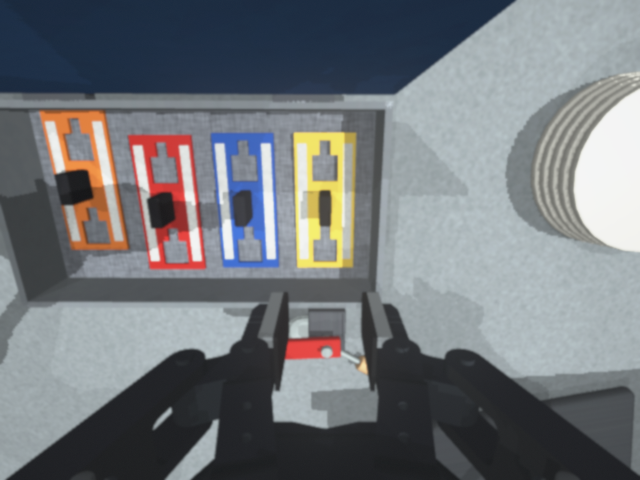

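View pics/t10.png

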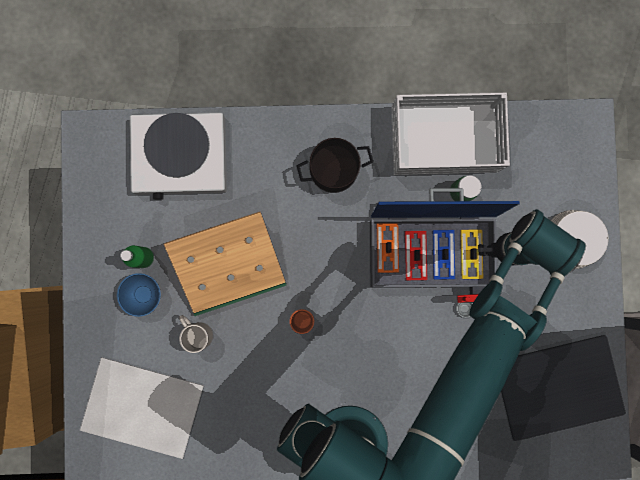

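Call:
{"op": "step_arm", "data": {
  "plan": [
    {"dp":[0,0,-3.5],"angular":[0,0,-6]},
    {"dp":[0,0,-3.5],"angular":[0,0,-6]},
    {"dp":[0,0,-3.5],"angular":[0,0,-6]},
    {"dp":[0,0,-1.5],"angular":[0,0,-6]},
    {"dp":[0,0,0],"angular":[0,0,-6]},
    {"dp":[0,0,0],"angular":[0,0,-6]},
    {"dp":[0,0,0],"angular":[0,0,-6]}
  ],
  "gripper": 2.5
}}

```text
time: 41.1
position: [518.0, -357.9, 336.0]
tcp_rot: [-2.9, -1.139, 0.024]
ft_force: [0.4, -0.3, 0.5]
opening: 24.9
```

```bash
python3 - <<'E'
from h import *
plan([682,-249.5,340],down(1.5516))
E
```

```text
t 41.10 pos [ 518.  -357.9  336. ] full dp cm [19.39  3.2  -0.6 ] rot deg [ -1.72  -0.41 -46.03]
n 8 row dp [ 2.195  1.243 -0.074] ang [-0.216 -0.051 -5.754]
```

Call:
{"op": "step_arm", "data": {
  "plan": [
    {"dp":[2.2,1.2,-0.1],"angular":[-0.2,0,-5.7]},
    {"dp":[2.2,1.2,-0.1],"angular":[-0.2,0,-5.7]},
    {"dp":[2.2,1.2,-0.1],"angular":[-0.2,0,-5.7]},
    {"dp":[2.2,1.2,-0.1],"angular":[-0.2,0,-5.7]},
    {"dp":[2.2,1.2,-0.1],"angular":[-0.2,0,-5.7]},
    {"dp":[2.2,1.2,-0.1],"angular":[-0.2,0,-5.7]},
    {"dp":[2.2,1.2,-0.1],"angular":[-0.2,0,-5.7]},
    {"dp":[1.2,0.7,0],"angular":[-0.2,0,-3]},
    {"dp":[0,0,0],"angular":[0,0,0]}
  ]
}}

```text
time: 41.85
position: [670.2, -249.3, 315.9]
tcp_rot: [-2.235, -2.155, 0.009]
ft_force: [0.2, -0.7, -0.5]
opening: 24.4
```

```bash
python3 look.py w11; python3 - <<'E'
from seg import *
z=np.load('last.npz'); m=dict(intrinsics=z['K'],R=z['R'],t=z['t']); p,d=z['p'],z['d']
W=bp(m,np.argwhere(d>=0),d.ravel()).reshape(480,640,3)
b=(d>0)&(W[...,2]>210)&(W[...,2]<255)&(W[...,0]>655)&(W[...,0]<720)&(abs(W[...,1]+246)<60)
print(b.sum(),rect(W[b]) if b.sum()>5 else '',np.percentile(W[b],[5,50,95],axis=0))
plan([682,-249.5,300],down(1.5516))
E
```

```text
2665 ((670.15771484375, -249.23220825195312), (85.8343276977539, 31.238630294799805), 89.29962158203125) [[ 657.91268035 -288.02537709  227.84818904]
 [ 678.13195618 -242.12220104  230.73568815]
 [ 684.80355218 -207.72338343  232.62410757]]
t 41.90 pos [ 669.3 -250.2  315.2] full dp cm [0.09 1.32 1.48] rot deg [-1.86 -1.25 -1.14]
n 1 row dp [0.087 1.317 1.484] ang [-1.856 -1.247 -1.144]
```

View pics/w11.png

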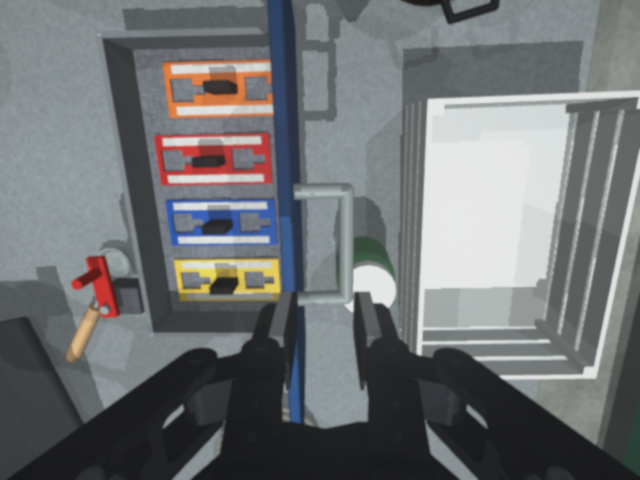

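Call:
{"op": "step_arm", "data": {
  "plan": [
    {"dp":[0.1,1.1,0],"angular":[-1.9,-1.2,-1.1]},
    {"dp":[0,0.1,0.7],"angular":[0,0,0]},
    {"dp":[0,0,0.8],"angular":[0,0,0]},
    {"dp":[0,0,0],"angular":[0,0,0]}
  ],
  "gripper": 2.2
}}

```text
time: 42.23
position: [677.4, -252.0, 293.2]
tcp_rot: [-2.246, -2.186, 0.008]
ft_force: [-0.1, 1.1, -0.2]
opening: 22.2
```

```bash
python3 - <<'E'
from h import *
plan([681,-249.5,212],down(1.5516))
E
```

```text
t 42.23 pos [ 677.4 -252.   293.2] full dp cm [0.25 0.42 8.12] rot deg [-0.5  -0.08 -0.46]
n 3 row dp [0.085 0.133 2.707] ang [-0.167 -0.026 -0.154]
```

Call:
{"op": "step_arm", "data": {
  "plan": [
    {"dp":[0.2,0.4,0.3],"angular":[-0.5,0,-0.4]},
    {"dp":[0,0,1.2],"angular":[0,0,0]},
    {"dp":[0,0,1],"angular":[0,0,0]},
    {"dp":[0,0,0.5],"angular":[0,0,0]},
    {"dp":[0,0,0],"angular":[0,0,0]}
  ]
}}

```text
time: 42.65
position: [678.6, -252.8, 258.0]
tcp_rot: [-2.246, -2.19, 0.002]
ft_force: [-0.4, 0.1, 0.2]
opening: 21.9
```

```bash
python3 - <<'E'
from h import *
plan([681,-249.5,212],down(1.5516))
E
```

```text
t 42.65 pos [ 678.6 -252.8  258. ] full dp cm [0.32 0.25 4.6 ] rot deg [-0.23 -0.14 -0.37]
n 2 row dp [0.162 0.123 2.299] ang [-0.114 -0.072 -0.186]
```

Call:
{"op": "step_arm", "data": {
  "plan": [
    {"dp":[0.1,0.4,0.1],"angular":[-0.2,0,-0.3]},
    {"dp":[0,0,0.3],"angular":[0,0,0]},
    {"dp":[0,0,0],"angular":[0,0,0]}
  ]
}}

```text
time: 42.9
position: [682.6, -251.9, 252.8]
tcp_rot: [-2.242, -2.197, -0.002]
ft_force: [-0.6, -0.6, -0.5]
opening: 22.3
```

```bash
python3 - <<'E'
from h import *
plan([681,-249.5,212],down(1.5516))
E
```

```text
t 42.90 pos [ 682.6 -251.9  252.8] full dp cm [ 0.23 -0.16  4.08] rot deg [-0.08 -0.17 -0.07]
n 2 row dp [ 0.114 -0.08   2.038]
```

Call:
{"op": "step_arm", "data": {
  "plan": [
    {"dp":[0,-0.05,1],"angular":[0,0,0]},
    {"dp":[0,0,1.2],"angular":[0,0,0]},
    {"dp":[0,0,1],"angular":[0,0,0]},
    {"dp":[0,0,0.5],"angular":[0,0,0]},
    {"dp":[0,0,0],"angular":[0,0,0]}
  ]
}}

```text
time: 43.32
position: [684.2, -252.2, 216.3]
tcp_rot: [2.241, 2.197, 0.006]
ft_force: [-0.1, 0.5, 7.1]
opening: 22.0
```

```bash
python3 - <<'E'
from h import *
plan([681,-249.5,212],down(1.5516)); print(ctrl.get_state()['ft_force'])
E
```

```text
t 43.32 pos [ 684.2 -252.2  216.3] full dp cm [ 0.26 -0.33  0.43] rot deg [ 0.28 -0.03 -0.03]
n 1 row dp [ 0.263 -0.331  0.427]
[-0.09533531  0.47827351  7.05963305]
```

Call:
{"op": "step_arm", "data": {
  "plan": [
    {"dp":[0,-0.1,0],"angular":[0,0,0]},
    {"dp":[0,0,0],"angular":[0,0,0]},
    {"dp":[0,0,0],"angular":[0,0,0]},
    {"dp":[0,0,0],"angular":[0,0,0]},
    {"dp":[0,0,0],"angular":[0,0,0]}
  ],
  "gripper": 0,
  "newtons": 40
}}

```text
time: 43.73
position: [683.0, -252.1, 216.0]
tcp_rot: [2.241, 2.197, 0.006]
ft_force: [-0.2, -0.1, 2.4]
opening: 8.3
```

```bash
python3 arc.py; python3 - <<'E'
from h import *
p,d=ctrl.grab_frame('scene'); cv2.imwrite('pics/s12.png',p[100:420,0:420,::-1])
E
```

```text
[ 682.99386816 -252.13676633  215.9632935 ] [-0.15745322 -0.11981417  2.43376549] 8.340765496644527 [[ 1.     0.005]
 [-0.02   0.   ]
 [ 0.005 -1.   ]]
r 175.3116005285956 angle 1.6395820278254436
```

View pics/s12.png

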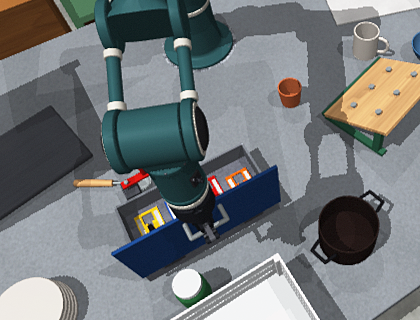

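Call:
{"op": "step_arm", "data": {
  "plan": [
    {"dp":[0,-1.2,-0.35],"angular":[0,0,0]},
    {"dp":[0,-1.66,-0.38],"angular":[0,0,0]},
    {"dp":[0,-1.69,-0.22],"angular":[0,0,0]},
    {"dp":[0,-1.7,-0.05],"angular":[0,0,0]},
    {"dp":[0,-1.7,0.12],"angular":[0,0,0]},
    {"dp":[0,-1.68,0.29],"angular":[0,0,0]}
  ]
}}

```text
time: 44.28
position: [598.0, -250.4, 224.7]
tcp_rot: [2.222, 2.181, 0.036]
ft_force: [3.3, 0.8, 0.5]
opening: 8.0
```

```bash
sed -i 's/92.1-42.5/96.5-42.5/' arc.py; python3 arc.py
```

```text
[ 597.96397984 -250.40611019  224.65065655] [3.2584054  0.77982554 0.51393012] 7.990324007472664 [[ 0.999  0.036]
 [-0.018 -0.004]
 [ 0.036 -0.999]]
r 173.2220467415007 angle 1.1461816712655724
```

Call:
{"op": "step_arm", "data": {
  "plan": [
    {"dp":[0,-1.66,0.37],"angular":[0.5,0,0]},
    {"dp":[0,-1.61,0.53],"angular":[0.5,0,0]},
    {"dp":[0,-1.55,0.69],"angular":[0.5,0,0]},
    {"dp":[0,-1.48,0.85],"angular":[0.5,0,0]},
    {"dp":[0,-1.39,0.99],"angular":[0.5,0,0]},
    {"dp":[0,-1.28,1.12],"angular":[0.5,0,0]}
  ]
}}

```text
time: 44.78
position: [514.9, -248.8, 184.4]
tcp_rot: [2.234, 2.19, 0.004]
ft_force: [1.0, 1.5, 3.0]
opening: 8.0
```

```bash
python3 arc.py
```

```text
[ 514.87214974 -248.76486395  184.385667  ] [1.03403576 1.51259447 3.02094191] 7.979953156840894 [[ 1.     0.011]
 [-0.02  -0.007]
 [ 0.011 -1.   ]]
r 172.4254794212848 angle 0.6053681225728293
```

Call:
{"op": "step_arm", "data": {
  "plan": [
    {"dp":[0,-1.22,1.18],"angular":[0.1,0,0]},
    {"dp":[0,-1.1,1.3],"angular":[0.1,0,0]},
    {"dp":[0,-0.96,1.4],"angular":[0.1,0,0]},
    {"dp":[0,-0.82,1.49],"angular":[0.1,0,0]},
    {"dp":[0,-0.6,1.3],"angular":[0.1,0,0]}
  ]
}}

```text
time: 45.2
position: [469.8, -247.9, 119.2]
tcp_rot: [2.233, 2.186, 0.006]
ft_force: [2.5, 1.0, 3.2]
opening: 8.2
```

```bash
python3 arc.py
```

```text
[ 469.81622812 -247.88049074  119.24886151] [2.47182056 1.00160843 3.1914453 ] 8.178750726394112 [[ 1.     0.014]
 [-0.021 -0.009]
 [ 0.014 -1.   ]]
r 170.8352989045182 angle 0.13979872345629024
```

Call:
{"op": "step_arm", "data": {
  "plan": [
    {"dp":[0,-0.5,1.1],"angular":[0,0,0]},
    {"dp":[0,-0.2,0.8],"angular":[0,0,0]},
    {"dp":[0,0,0.5],"angular":[0,0,0]},
    {"dp":[0,0,0],"angular":[0,0,0]}
  ]
}}

```text
time: 45.53
position: [462.6, -247.7, 98.1]
tcp_rot: [2.234, 2.186, 0.008]
ft_force: [2.6, 0.2, -5.1]
opening: 7.6
```

```bash
python3 arc.py
```

```text
[ 462.62443199 -247.7192945    98.13095451] [ 2.56505237  0.16286129 -5.09761917] 7.598444014357152 [[ 1.     0.015]
 [-0.022 -0.008]
 [ 0.015 -1.   ]]
r 170.8727137393511 angle 0.009132969693496418
```

Call:
{"op": "step_arm", "data": {
  "plan": [
    {"dp":[0,0,0.3],"angular":[0,0,0]},
    {"dp":[0,0,0.3],"angular":[0,0,0]},
    {"dp":[0,0,0.2],"angular":[0,0,0]}
  ]
}}

```text
time: 45.78
position: [462.6, -247.8, 97.6]
tcp_rot: [2.235, 2.188, 0.006]
ft_force: [-5.3, 3.3, 11.7]
opening: 8.1
```

```bash
python3 arc.py
```

```text
[ 462.63730496 -247.75992893   97.5737507 ] [-5.32272854  3.25330038 11.67306263] 8.097987602636989 [[ 1.     0.012]
 [-0.021 -0.007]
 [ 0.012 -1.   ]]
r 170.71720781582863 angle 0.005999273149717488
```

Call:
{"op": "step_arm", "data": {
  "plan": [
    {"dp":[0,0,0],"angular":[0,0,0]},
    {"dp":[0,0,0],"angular":[0,0,0]},
    {"dp":[0,0,0],"angular":[0,0,0]},
    {"dp":[0,0,-1],"angular":[0,0,0]},
    {"dp":[0,0,-3],"angular":[0,0,0]},
    {"dp":[0,0,-3],"angular":[0,0,0]},
    {"dp":[0,0,-3],"angular":[0,0,0]},
    {"dp":[0,0,0],"angular":[0,0,0]}
  ],
  "gripper": 4.5
}}

```text
time: 46.45
position: [457.9, -245.6, 197.1]
tcp_rot: [2.243, 2.197, -0.002]
ft_force: [0.9, -1.0, 0.9]
opening: 45.0
```

```bash
python3 look.py w13; python3 - <<'E'
from seg import *
for cam in ('top','wrist'):
    if cam=='top': m=ctrl.camera_model('top'); p,d=ctrl.grab_frame('top'); cv2.imwrite('pics/t13.png',p[:,:,::-1])
    else:
        z=np.load('last.npz'); m=dict(intrinsics=z['K'],R=z['R'],t=z['t']); p,d=z['p'],z['d']
    W=bp(m,np.argwhere(d>=0),d.ravel()).reshape(480,640,3)
    o=colmask(p,'blue')&(d>0)&(W[...,0]>430)&(W[...,0]<640)&(W[...,1]<-60)&(W[...,1]>-430)&(W[...,2]<90)&(W[...,2]>60)
    P=W[o]; mu=P.mean(0); n=np.linalg.svd(P-mu,full_matrices=False)[2][2]; n*=np.sign(n[2]); print(cam,'lid n',n.round(4),mu)
    l=W[colmask(p,'red')&(d>0)&(W[...,1]<-250)&(W[...,2]>70)]; t=l[l[:,2]>112]; print(rect(l),len(t),t.mean(0) if len(t) else '')
p,R,s=cur(); print(p)
plan([402.5,-316.5,180],down(np.radians(94.5)))
E
```

```text
top lid n [-7.0e-04 -1.5e-03  1.0e+00] [ 546.27991498 -222.40635719   73.12677821]
((400.28271484375, -328.00262451171875), (14.47253131866455, 53.20322036743164), 1.8694379329681396) 19 [ 402.60527232 -317.44155554  121.33675927]
wrist lid n [ 2.e-04 -6.e-04  1.e+00] [ 528.4602061  -212.54197352   73.23277657]
((407.5844421386719, -312.3758850097656), (123.73699188232422, 32.006683349609375), 79.47246551513672) 24 [ 434.17116904 -255.77114128  217.00573057]
[ 455.52391581 -244.14501787  192.26587243]
t 46.55 pos [ 455.5 -244.1  192.3] full dp cm [-7.34 -5.15  1.24] rot deg [-0.3  -0.09 -5.66]
n 3 row dp [-2.391 -1.797  0.413] ang [-0.1   -0.031 -1.888]
```

View pics/w13.png

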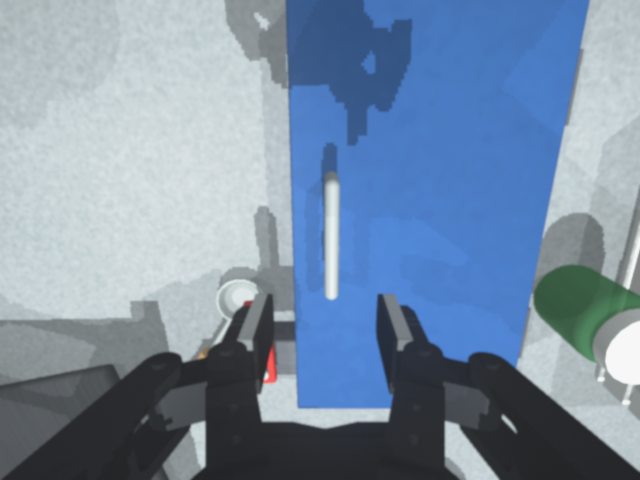

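Call:
{"op": "step_arm", "data": {
  "plan": [
    {"dp":[-2,-1.8,0],"angular":[0,0,-1.9]},
    {"dp":[-2.4,-1.8,0],"angular":[0,0,-1.9]},
    {"dp":[-2.4,-1.5,0.3],"angular":[0,0,-1.9]},
    {"dp":[0,0,0.5],"angular":[0,0,0]},
    {"dp":[0,0,0],"angular":[0,0,0]}
  ]
}}

```text
time: 46.97
position: [401.2, -311.5, 177.7]
tcp_rot: [-2.113, -2.305, 0.004]
ft_force: [0.1, -0.1, -0.1]
opening: 44.8
```

```bash
python3 - <<'E'
from h import *
plan([402.8,-316.7,97],down(np.radians(93)))
E
```

```text
t 46.97 pos [ 401.2 -311.5  177.7] full dp cm [-0.61  0.21  8.07] rot deg [-0.7  -0.51  1.99]
n 3 row dp [-0.194  0.062  2.689] ang [-0.234 -0.171  0.663]
```

Call:
{"op": "step_arm", "data": {
  "plan": [
    {"dp":[-0.5,0.2,0.5],"angular":[-0.7,-0.5,0]},
    {"dp":[0,0,2.3],"angular":[0,0,0]},
    {"dp":[0,0,2.3],"angular":[0,0,0]},
    {"dp":[0,0,1.5],"angular":[0,0,0]},
    {"dp":[0,0,0.8],"angular":[0,0,0]},
    {"dp":[0,0,0],"angular":[0,0,0]}
  ]
}}

```text
time: 47.47
position: [402.3, -311.0, 95.5]
tcp_rot: [-2.119, -2.306, -0.003]
ft_force: [-0.7, 1.2, -0.8]
opening: 45.2
```

```bash
python3 - <<'E'
from h import *
plan([402.8,-316.7,97],down(np.radians(94)))
E
```

```text
t 47.47 pos [ 402.3 -311.    95.5] full dp cm [-0.57  0.   -0.15] rot deg [-0.28 -0.47  0.84]
n 1 row dp [-0.573  0.002 -0.153] ang [-0.282 -0.466  0.839]
```

Call:
{"op": "step_arm", "data": {
  "plan": [
    {"dp":[-0.5,0,-0.1],"angular":[0,0,0]},
    {"dp":[-0.1,0,0],"angular":[0,0,0]}
  ]
}}

```text
time: 47.63
position: [402.6, -315.5, 95.6]
tcp_rot: [-2.116, -2.305, -0.003]
ft_force: [-0.2, -0.5, -0.1]
opening: 45.2
```

Call:
{"op": "step_arm", "data": {
  "plan": [
    {"dp":[0,0,0],"angular":[0,0,0]},
    {"dp":[0,0,0],"angular":[0,0,0]},
    {"dp":[0,0,0],"angular":[0,0,0]},
    {"dp":[0,0,0],"angular":[0,0,0]},
    {"dp":[0,0,0],"angular":[0,0,0]},
    {"dp":[0,0,0],"angular":[0,0,0]}
  ],
  "gripper": 0
}}

```text
time: 48.13
position: [404.2, -316.9, 98.0]
tcp_rot: [-2.119, -2.308, -0.004]
ft_force: [0.8, -0.4, -2.6]
opening: 10.8
```

```bash
python3 - <<'E'
from h import *
p,R,s=cur(); q=p[:2]-[404.8,-362.9]; print(np.degrees(np.arctan2(q[1],q[0])),np.hypot(*q))
a=-.019
plan([404.8+45*np.cos(a),-362.9+45*np.sin(a),97],down(a),16)
E
```

```text
90.80554329234263 46.045551388462385
t 48.13 pos [ 404.2 -316.9   98. ] full dp cm [-5.06  4.15  0.05] rot deg [-0.54 -0.15 95.97]
n 16 row dp [-0.046  0.459  0.005] ang [-0.034 -0.009  5.998]
```

Call:
{"op": "step_arm", "data": {
  "plan": [
    {"dp":[-0.03,0.46,0],"angular":[0,0,6]},
    {"dp":[-0.03,0.46,0],"angular":[0,0,6]},
    {"dp":[-0.03,0.46,0],"angular":[0,0,6]},
    {"dp":[-0.03,0.46,0],"angular":[0,0,6]},
    {"dp":[-0.03,0.46,0],"angular":[0,0,6]},
    {"dp":[-0.03,0.46,0],"angular":[0,0,6]},
    {"dp":[-0.03,0.46,0],"angular":[0,0,6]},
    {"dp":[-0.03,0.46,0],"angular":[0,0,6]}
  ]
}}

```text
time: 48.8
position: [438.8, -332.7, 98.0]
tcp_rot: [-2.903, -1.199, 0.004]
ft_force: [-0.1, -1.9, -4.0]
opening: 10.3
```

```bash
cat > lat.py <<'E'
from h import *
p,R,s=cur(); q=p[:2]-[404.8,-362.9]; print(np.degrees(np.arctan2(q[1],q[0])),np.hypot(*q),s['ft_force'],s['opening'])
a=-.019
plan([404.8+45*np.cos(a),-362.9+45*np.sin(a),97],down(a))
E
python3 lat.py
```

```text
41.54170264707498 45.466780096466124 [-0.09001    -1.90624626 -3.95297185] 10.33008599896817
t 48.80 pos [ 438.8 -332.7   98. ] full dp cm [-1.41  2.97  0.1 ] rot deg [-0.07  0.14 45.98]
n 8 row dp [-0.039  0.42   0.012] ang [-0.008  0.017  5.747]
```

Call:
{"op": "step_arm", "data": {
  "plan": [
    {"dp":[-0.03,0.44,0],"angular":[0,0,5.7]},
    {"dp":[-0.03,0.44,0],"angular":[0,0,5.7]},
    {"dp":[-0.03,0.44,0],"angular":[0,0,5.7]},
    {"dp":[-0.03,0.44,0],"angular":[0,0,5.7]},
    {"dp":[-0.03,0.44,0],"angular":[0,0,5.7]},
    {"dp":[-0.03,0.4,0],"angular":[0,0,5.7]},
    {"dp":[-0.03,0.3,0],"angular":[0,0,5]},
    {"dp":[0,0,0],"angular":[0,0,0]}
  ]
}}

```text
time: 49.47
position: [450.2, -363.5, 98.0]
tcp_rot: [3.135, 0.101, -0.008]
ft_force: [1.0, -1.7, -2.2]
opening: 10.8
```

```bash
python3 lat.py
```

```text
-0.8083905984761941 45.42813124996918 [ 1.0307022  -1.65957311 -2.17138264] 10.796979258628992
t 49.47 pos [ 450.2 -363.5   98. ] full dp cm [-0.04  0.02  0.1 ] rot deg [0.31 0.28 4.78]
n 1 row dp [-0.044  0.018  0.099] ang [0.311 0.278 4.776]
```

Call:
{"op": "step_arm", "data": {
  "plan": [
    {"dp":[0,0,0],"angular":[0,0,0]},
    {"dp":[0,0,0],"angular":[0,0,0]},
    {"dp":[0,0,0],"angular":[0,0,0]},
    {"dp":[0,0,-1],"angular":[0,0,0]},
    {"dp":[0,0,-3],"angular":[0,0,0]},
    {"dp":[0,0,-3],"angular":[0,0,0]},
    {"dp":[0,0,-3],"angular":[0,0,0]},
    {"dp":[0,0,0],"angular":[0,0,0]}
  ],
  "gripper": 4.5
}}

```text
time: 50.13
position: [450.2, -360.7, 204.1]
tcp_rot: [3.138, 0.118, -0.01]
ft_force: [1.9, -1.1, 1.1]
opening: 44.9
```

```bash
python3 look.py w14; python3 - <<'E'
from seg import *
for cam in ('top','wrist','scene'):
    if cam!='wrist': m=ctrl.camera_model(cam); p,d=ctrl.grab_frame(cam); cv2.imwrite('pics/%s14.png'%cam,p[:,:,::-1])
    else:
        z=np.load('last.npz'); m=dict(intrinsics=z['K'],R=z['R'],t=z['t']); p,d=z['p'],z['d']
    W=bp(m,np.argwhere(d>=0),d.ravel()).reshape(480,640,3)
    o=colmask(p,'blue')&(d>0)&(W[...,0]>430)&(W[...,0]<640)&(W[...,1]<-60)&(W[...,1]>-430)&(W[...,2]<90)&(W[...,2]>60)
    P=W[o]; mu=P.mean(0); n=np.linalg.svd(P-mu,full_matrices=False)[2][2]; n*=np.sign(n[2]); print(cam,'lid n',n.round(4),rect(P))
    l=W[colmask(p,'red')&(d>0)&(W[...,1]<-310)&(W[...,1]>-420)&(W[...,2]>80)&(W[...,2]<130)]; t=l[l[:,2]>112]; print(rect(l),'top face',rect(l[l[:,2]<95]),len(t),t.mean(0) if len(t) else '')
p,R,s=cur(); print(p)
E
```

```text
top lid n [ 1.0e-04 -1.1e-03  1.0e+00] ((530.8204345703125, -245.54307556152344), (349.0514831542969, 193.73841857910156), 89.0349349975586)
((428.1830139160156, -361.9504089355469), (73.8377914428711, 21.69942855834961), 0.21684665977954865) top face ((428.18536376953125, -362.5654296875), (73.8377914428711, 20.46937370300293), 0.21684665977954865) 0 
wrist lid n [ 2.e-04 -7.e-04  1.e+00] ((520.865478515625, -264.64599609375), (311.21990966796875, 178.3489227294922), 89.13638305664062)
((428.5335693359375, -363.72430419921875), (19.807693481445312, 74.87227630615234), 89.59786224365234) top face ((428.5335693359375, -363.72430419921875), (19.807693481445312, 74.87227630615234), 89.59786224365234) 315 [ 449.26174047 -363.63819159  121.18373095]
scene lid n [1.e-04 3.e-04 1.e+00] ((532.4166870117188, -244.5491180419922), (348.6613464355469, 198.59617614746094), 88.88488006591797)
((433.43878173828125, -361.61138916015625), (20.209217071533203, 76.2353744506836), 89.24070739746094) top face ((433.43878173828125, -361.61138916015625), (20.209217071533203, 76.2353744506836), 89.24070739746094) 32 [ 453.01015998 -361.62940569  120.52844645]
[ 447.11785337 -358.23264434  196.92469305]
```

View pics/w14.png

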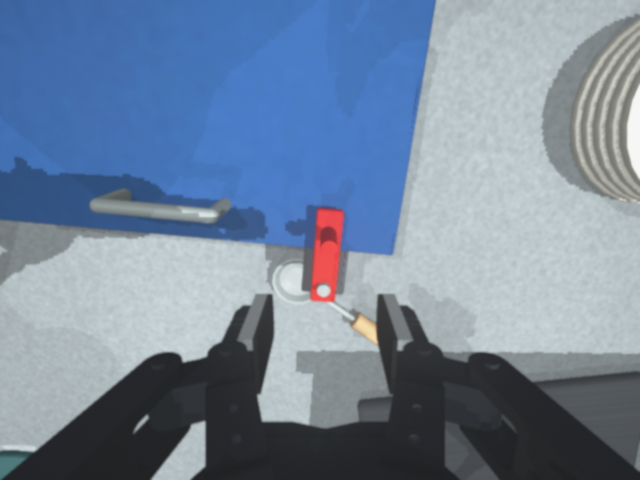

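View pics/scene14.png

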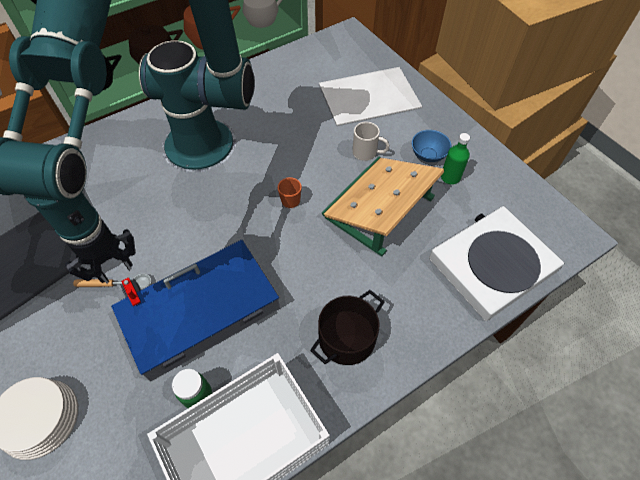

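Call:
{"op": "step_arm", "data": {
  "plan": [
    {"dp":[0,0,-3],"angular":[0,0,0]},
    {"dp":[0,0,-2],"angular":[0,0,0]},
    {"dp":[0,0,0],"angular":[0,0,0]},
    {"dp":[0,0,0],"angular":[0,0,0]},
    {"dp":[0,0,0],"angular":[0,0,0]}
  ]
}}

```text
time: 50.7
position: [443.6, -354.3, 239.1]
tcp_rot: [-3.123, -0.12, 0.04]
ft_force: [0.0, -0.5, -0.5]
opening: 44.9
```

```bash
python3 -c "
from rig import ctrl
print(ctrl.get_state()['position'],ctrl.get_state()['ft_force']); print(ctrl.job_done())"
```

```text
[ 443.61502732 -354.31051796  239.07073008] [ 0.01163945 -0.48994957 -0.5359203 ]
the job is handed in; nothing more can be done
None
```

The job is done and handed in at about 51 s. I swung the latch clear and opened the lid to about 1.63 rad. Then I took the red, blue and yellow plates off their studs, laid them and the orange plate in the case, shut the lid and swung the latch back.

- **Plates:** the last wrist-camera check before closing showed all four flat (face 13 mm up, tilt under 0.005), grips up, about 80 mm apart. After I had laid the orange plate it shifted about 24 mm towards the back wall. It still lay flat, square and inside, so I left it there.
- **Lid:** it measured level within 0.002 rad in all three cameras, with its top at about 73 mm, so it is fully shut.
- **Latch:** the lever reads about 0.01 rad from square to the case in the wrist camera. The other two cameras agree within about 0.02 rad.
- **Other things:** the crockery looked undisturbed in the final pictures; I did not measure it again. The cameras disagreed with each other by up to about 5 mm in x throughout. The gripper was open and touching nothing when I handed in.

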